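# Load the laser-marking jig, close it and lock it with its hidden-hole locating pin

## Robot

A 6-joint arm with a two-finger parallel gripper is mounted at the origin on the work surface. World frame = base frame: x ahead of the robot, y to its left, z up, the work surface at z = 0. Lengths are in m, angles in rad, forces in N, time in s.
With the tool pointing down it reaches from about 0.35 to 0.975 m from the base axis. Payload 7.1 kg.
Tool frame: the origin (TCP) lies at the very end of the fingers, on their centre line; the grasp point (between the pads) lies 19 mm behind it; z points along the fingers, y is the line along which they close (so a half turn about z gives the same grasp; the last joint's range is limited). The gripper opens to 88 mm and grips with 3 to 60 N. Pads are 20 mm wide; open, the fingers measure 115 mm over their backs; the gripper's body (75 mm by 178 mm) begins 61 mm behind the grasp point.
Start: joints at [-1.207, 0.423, 1.63, -0, 1.089, -0.019], TCP at [0.233, -0.58, 0.223] pointing down, gripper open.
Joint ranges: [-3, 3], [-0.9, 2.11], [0.09, 2.58], [-1.31, 4.45], [0.11, 2.69], [-2.54, 2.54]. Speed limits (rad/s): [2.39, 2.39, 3.01, 3.14, 3.14, 3.14].

## Interface

Orientations are given as a rotation vector (axis times angle).
In Python, from cell import * gives the robot as it stands.
- The arm moves only by the shell command python3 -m pendant 'ROWS' [OPENING] [FORCE]. ROWS is JSON, a list of rows, each a list of 6 numbers: the shift along the world's x, y, z as a fraction of full scale, then the turn, a rotation vector about the world's x, y, z as a fraction of full scale. In form: [[tx, ty, tz, wx, wy, wz], ...]. A call has 1 to 20 rows; each row shifts and turns the commanded pose from where the row before left it; what a row does not reach is not made up. Full scale, the value 1, is 0.1 m for a shift and pi/4 rad for a turn. A row lasts 1/10 s, in which the tool goes at most 50 mm and 8.59 degrees, less where a joint would pass 70% of its speed; a pose out of reach is approached as far as the arm can. A call with a number of a shift or a turn outside -1 to 1 is refused whole. A call with a gripper value outside its range is refused whole. OPENING is the gripper's target within -1 to 1 (shut at 1, half-way at 0, fully open at -1), set as the call begins (- or left out, the last holds). The fingers move at their own pace and stop on an object; FORCE is the grip in N (left out, the last holds). Time passes only in rows, so rows that do not move let the fingers close. It gives the time, the measured TCP pose, the force, the opening and the grip force at its end, in the units of the state.
- observe(): the state, without advancing time (a new reading comes with each control period).
- grab_frame(name): name is "side" or "top"; returns a dict with "image" (420x560x3 uint8, blue, green, red), "mtx" (3x3 intrinsics, pixels), "pose" (4x4, takes a point from camera to world coordinates). Camera axes: x right, y down, z forward; pixel columns grow to the right and rows downward; lengths in m; the calibration is good to about 2 mm. A picture is of the moment at which its call begins. There is no depth.
- hand_in(): hands the job in; it is judged then, once.
The state is a dict: "clock": time; "q": joint angles; "joint_velocities": joint speeds; "joint_efforts": joint torques, N m; "eef_pos": TCP position; "orientation": TCP orientation; "force": force on the tool from outside, world axes, zero at the start; "moment": the same for the moment, N m; "gripper_width": finger opening in m; "grasp_force": force on a finger pad.
Only numpy, scipy, OpenCV 4.12 (cv2) and the standard library are available. Lean on these libraries where they do the work, as an engineer would, in place of code of your own. Each camera call takes 0.05 s, during which the arm holds its last target. There are 200 camera calls.

## Task

Get the marking jig ready for the laser: put every loose black power adapter from the bench flat into a nest of the jig, one per nest, then close the hinged lid and turn both steel turnbuttons fully across the lid's edge. Last, take the locating pin from its stand, put it through the slot in the lid, feel along the slot with the pin's tip for the hole hidden underneath, and push the pin fully home until its collar sits on the lid. Leave the other things on the bench where they are.

Things in the scene. Friction and masses are not known exactly. Their poses are not given: they have to be found in the camera images.
- adapter0_center (a point): black plastic power adapter, a plain brick 60 (its x) x 38 (its y) x 30 mm high (z), about 110 g, lying flat on the bench; this point is its centre, half-way up. Two or three adapters are present. They are alike and may go into any nest, either way round.
- adapter1_center (a point): black plastic power adapter, a plain brick 60 (its x) x 38 (its y) x 30 mm high (z), about 110 g, lying flat on the bench; this point is its centre, half-way up. Two or three adapters are present. They are alike and may go into any nest, either way round.
- adapter2_center (a point): black plastic power adapter, a plain brick 60 (its x) x 38 (its y) x 30 mm high (z), about 110 g, lying flat on the bench; this point is its centre, half-way up. Two or three adapters are present. They are alike and may go into any nest, either way round.
- nest0 (a point): one of three pockets in a row on the amber and aluminium jig, one adapter each: centre of its floor, 10 mm above the bench. Axes are the jig's: x away from the robot to the lid hinge, y along the row, z up. The adapter lies with its length along y. Pocket 66 (y) x 43 mm (x); ribs 10 mm high at its short ends and corners, a 40 mm gap in each long side leaves room for fingers
- nest1 (a point): the middle pocket, like nest0, 75 mm farther along the jig's y
- nest2 (a point): the last pocket, like nest0, 75 mm farther again, next to the pin housing
- lid (a joint): lid angle about its hinge on the jig's far side: 0 = closed, level; grows as it opens; starts wide open at 1.58 to 1.72, about upright (stop 1.75). A friction hinge holds it at any angle; moving it takes 2 to 4 N at its free edge. It can be closed by pushing its outer (upper) face near the free edge: from behind (+x side) while upright, then over and down. 250 g
- lid_hinge (a point): on the lid's hinge axis (this point's y), 48 mm above the bench, 70 mm beyond the nest centres in the jig's x, level with nest1 in y. The lid: amber plate 6 mm thick centred on the axis, with a window over each nest, reaching 135 mm from the axis, and from 112 mm (-y) to 168 mm (+y) of this point
- lid_edge (a point): middle of the lid's free edge on its outer face (top when closed, then 51 mm above the bench), 135 mm from the hinge axis, level with nest1 in y. Moves with the lid: its z is the outer face's normal, its -x points from hinge to free edge
- turnbutton0 (a joint): angle of the first of two like steel turnbuttons on upright pivots at the jig's near edge: about 0 (-0.2 to 0.2 at the start) = along the jig's -y, clear of the lid; grows counter-clockwise from above; 1.57 (stop) = along the jig's +x, across the lid. Light friction (1 N at the tip) holds it. Bar 12 mm wide, 16 mm high, underside 54 mm above the bench, 3 mm above the closed lid
- turnbutton1 (a joint): angle of the second turnbutton, like turnbutton0, its pivot 140 mm farther along the jig's y
- button0_pivot (a point): on turnbutton0's pivot axis, at half the bar's height (62 mm above the bench); the bar reaches 45 mm from this axis
- button1_pivot (a point): on turnbutton1's pivot axis, at half the bar's height (62 mm above the bench); the bar reaches 45 mm from this axis
- slot (a point): centre of the slot in the lid's end strip, on its outer (top when closed) face; moves with the lid. Slot 44 mm long (this point's x) x 11 mm wide (y), through the lid and the housing cover below. 20 mm under it (lid closed) is the flat top of a black block with one hole 11 mm wide, 21 mm deep, on the slot's centre line, up to 12 mm either way along x from this point, different each time
- pin_head (a point): centre of the square grip head (18 x 18 x 35 mm high, sides along this point's x and y) of the steel locating pin, 60.5 mm above its tip. Starts upright in the stand, collar on the stand's top. Home in the jig, this point is 22.5 mm above the slot's point; with the tip on the block beside the hole it is 18 mm higher
- pin: the same pin as a body, 78 mm long in all, about 60 g; origin at its tip (the lower end of the shank), z up along the pin. Shank: round, 8 mm, 38 mm long, its last 5 mm tapering to 4 mm at the tip; above it a collar 26 mm across, 5 mm thick, then the grip head
- pin_stand: black block 60 x 60 x 40 mm high, fixed, holding the pin upright in a 10 mm hole at its centre; origin at the centre of its underside
- tape_roll: bystander: roll of tape, 80 mm across, 22 mm high
- screwdriver: bystander: screwdriver lying on the bench
- jar: bystander: jar 56 mm across, 75 mm high
- mouse: bystander: computer mouse on a red pad
- sample_block: bystander: amber L-shaped block, 50 x 90 x 42 mm
- carton: bystander: cardboard box 90 x 70 x 50 mm
- steel_rule: bystander: steel rule 200 x 26 x 4 mm
Mind the look-alikes: they are no part of the job. Leave any yellow look-alike of the part that bears adapter0_center alone. What is shaped like the pin but blue is not meant.

How it is judged:
On the way, in this order (a step that is already met when the one before it is completed fails the run):
1. every adapter lies flat in a nest, the lid still open (((horizontal distance between adapter0_center and nest0 below 0.007 m and z of adapter0_center in the frame of nest0 below 0.019 m) or (horizontal distance between adapter0_center and nest1 below 0.007 m and z of adapter0_center in the frame of nest1 below 0.019 m) or (horizontal distance between adapter0_center and nest2 below 0.007 m and z of adapter0_center in the frame of nest2 below 0.019 m)) and angle between each of adapter0_center, adapter1_center, adapter2_center's own z axis and vertical below 0.1 rad and ((horizontal distance between adapter1_center and nest0 below 0.007 m and z of adapter1_center in the frame of nest0 below 0.019 m) or (horizontal distance between adapter1_center and nest1 below 0.007 m and z of adapter1_center in the frame of nest1 below 0.019 m) or (horizontal distance between adapter1_center and nest2 below 0.007 m and z of adapter1_center in the frame of nest2 below 0.019 m)) and ((horizontal distance between adapter2_center and nest0 below 0.007 m and z of adapter2_center in the frame of nest0 below 0.019 m) or (horizontal distance between adapter2_center and nest1 below 0.007 m and z of adapter2_center in the frame of nest1 below 0.019 m) or (horizontal distance between adapter2_center and nest2 below 0.007 m and z of adapter2_center in the frame of nest2 below 0.019 m)) and value of joint lid above 0.8 rad), for 0.2 s.
2. the lid is closed (value of joint lid below 0.06 rad), for 0.2 s.
3. both turnbuttons are turned across the lid's edge (value of joint lid below 0.06 rad and value of joint each of turnbutton0, turnbutton1 above 1.25 rad), for 0.2 s.
4. the pin is home in the hidden hole (value of joint lid below 0.06 rad and z of pin_head in the frame of slot between 0.018 and 0.0265 m and horizontal distance between pin and slot below 0.022 m and angle between pin_head's own z axis and vertical below 0.15 rad), for 0.2 s.
At the end, for the whole second after the job is handed in: Every adapter present lies flat in a nest (centre within 7 mm of the nest's centre, no more than 4 mm above its seat), the lid is closed (within 0.06 rad), both turnbuttons are across the lid (above 1.25 rad), and the pin is upright, at rest and home in the hole (collar within 4 mm of the lid) (all of step 4 and ((horizontal distance between adapter0_center and nest0 below 0.007 m and z of adapter0_center in the frame of nest0 below 0.019 m) or (horizontal distance between adapter0_center and nest1 below 0.007 m and z of adapter0_center in the frame of nest1 below 0.019 m) or (horizontal distance between adapter0_center and nest2 below 0.007 m and z of adapter0_center in the frame of nest2 below 0.019 m)) and angle between each of adapter0_center, adapter1_center, adapter2_center's own z axis and vertical below 0.1 rad and ((horizontal distance between adapter1_center and nest0 below 0.007 m and z of adapter1_center in the frame of nest0 below 0.019 m) or (horizontal distance between adapter1_center and nest1 below 0.007 m and z of adapter1_center in the frame of nest1 below 0.019 m) or (horizontal distance between adapter1_center and nest2 below 0.007 m and z of adapter1_center in the frame of nest2 below 0.019 m)) and ((horizontal distance between adapter2_center and nest0 below 0.007 m and z of adapter2_center in the frame of nest0 below 0.019 m) or (horizontal distance between adapter2_center and nest1 below 0.007 m and z of adapter2_center in the frame of nest1 below 0.019 m) or (horizontal distance between adapter2_center and nest2 below 0.007 m and z of adapter2_center in the frame of nest2 below 0.019 m)) and value of joint each of turnbutton0, turnbutton1 above 1.25 rad and linear speed of pin below 0.02 m/s and angular speed of pin below 0.3 rad/s); the robot touches nothing.
It fails at once if another thing on the bench (tape roll, screwdriver, jar, mouse, amber block, carton, steel rule) moved more than 5 cm (distance of any of tape_roll, screwdriver, jar, mouse, sample_block, carton, steel_rule from where it was at the start of the episode above 0.05 m).
Of adapter0, adapter1, adapter2 only 2 to 3 are there at a start; the rules pass over those that are not, and their reading is None.
At some moment in a run one of adapter0, adapter1, adapter2 may be knocked a few centimetres aside while the robot is not near it.
It also fails if it takes over 208 s, if anything falls off the work surface, if the arm or the gripper's body presses on something with over 40 N, if the wrist force passes 120 N, or if a joint passes its speed limit or range.

## Working session

There is one attempt and no reset: what is moved stays moved. The work goes in short steps, Python scripts to look and compute and a shell command to move; the robot and the scene stay as the last step left them, time stands still between calls to the robot, and variables do not carry over. Pictures are saved under pics/ and viewed, at most 14 in all, crops included, and the job is handed in when it is done.

```bash
ls; mkdir -p pics; cat > h.py <<'E'
from cell import *
import cv2, numpy as np, json
def shot(cam,name,crop=None,k=1):
    f=grab_frame(cam); im=f["image"]; np.savez(f"pics/{cam}.npz",mtx=f["mtx"],pose=f["pose"],image=im)
    if crop: x0,y0,x1,y1=crop; im=im[y0:y1,x0:x1]
    im=cv2.resize(im,None,fx=k,fy=k,interpolation=cv2.INTER_CUBIC); cv2.imwrite(f"pics/{name}.png",im)
def w(cam,u,v,z):
    c=np.load(f"pics/{cam}.npz"); d=c["pose"][:3,:3]@np.linalg.inv(c["mtx"])@[u,v,1]; o=c["pose"][:3,3]
    return o+d*(z-o[2])/d[2]
def px(cam,p):
    c=np.load(f"pics/{cam}.npz"); T=np.linalg.inv(c["pose"]); q=c["mtx"]@(T[:3,:3]@np.array(p)+T[:3,3]); return q[:2]/q[2]
E
python3 - <<'E'
from h import *
shot("top","t0",None,1.42); shot("side","s0",None,1.42)
print(observe())
for c in("top","side"):
    z=np.load(f"pics/{c}.npz"); print(z["mtx"],z["pose"])
E
```

```text
pics
{'clock': 0.1, 'q': array([-1.20697930e+00,  4.23747180e-01,  1.63058309e+00,  5.78747930e-06,
        1.08859723e+00, -1.89973388e-02]), 'joint_velocities': array([-0.00049379, -0.00034537, -0.00184011, -0.00170958, -0.00086489,
        0.00100809]), 'joint_efforts': array([-2.27783414e-03, -5.45616102e+01, -2.74324179e+01,  6.43952633e-02,
        1.88552187e-02, -3.47860646e-05]), 'eef_pos': array([ 0.23331188, -0.57929584,  0.22200217]), 'orientation': array([-3.08292822e+00, -5.97403883e-01,  3.51634161e-04]), 'force': array([ 0.18718945, -0.49610948, -0.08693622]), 'moment': array([ 0.03671461,  0.00363358, -0.01035991]), 'grasp_force': 0.0, 'gripper_width': 0.08766590433582677}
[[499.71831806   0.         278.70222812]
 [  0.         499.71831806 212.33176697]
 [  0.           0.           1.        ]] [[ 0.00850121 -0.98283194  0.18430709  0.27314455]
 [-0.99994841 -0.00938    -0.00389672 -0.06062482]
 [ 0.00555862 -0.18426445 -0.98286098  1.38914351]
 [ 0.          0.          0.          1.        ]]
[[530.70190329   0.         276.64153182]
 [  0.         530.70190329 200.64337862]
 [  0.           0.           1.        ]] [[ 0.8986449  -0.2405776   0.36682387 -0.02695312]
 [-0.43861808 -0.5064468   0.74237849 -1.13779873]
 [ 0.00717714 -0.82803023 -0.56063752  0.9118702 ]
 [ 0.          0.          0.          1.        ]]
```

View pics/t0.png

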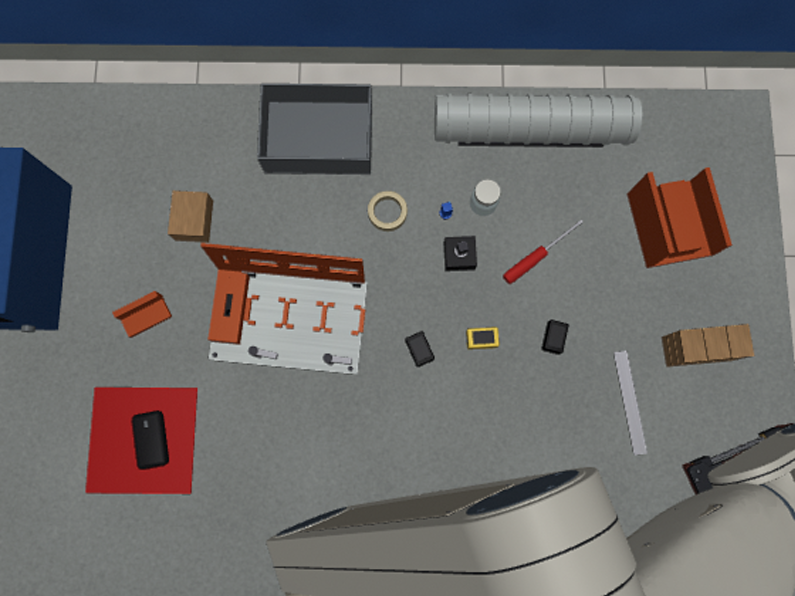

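View pics/s0.png

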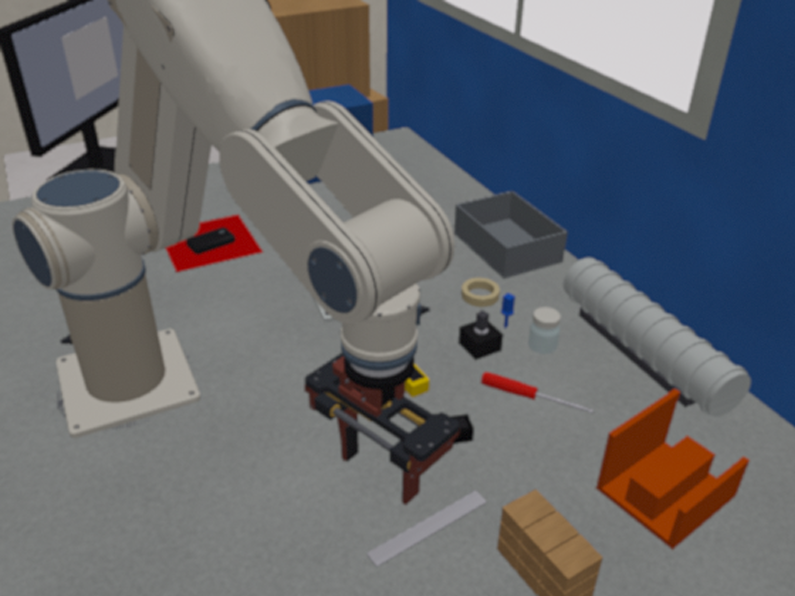

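The top view shows two adapters, at about (419,348) and (555,337) in the enlarged picture. The jig is at (285,310), the pin stand at (460,252) with the pin on top, and the blue and yellow look-alikes are separate. Next I'll take enlarged crops.

```bash
python3 - <<'E'
from h import *
im=np.load("pics/top.npz")["image"]
def c(n,x0,y0,x1,y1,k): cv2.imwrite(f"pics/{n}.png",cv2.resize(im[y0:y1,x0:x1],None,fx=k,fy=k,interpolation=cv2.INTER_CUBIC))
c("jig",140,168,265,268,6); c("ad",280,160,410,260,6)
E
```

```text
(no output)
```

View pics/jig.png

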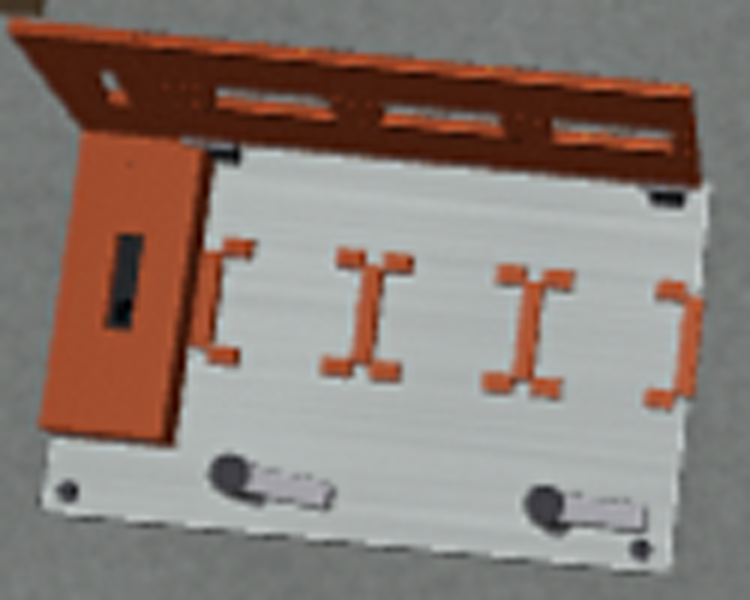

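View pics/ad.png

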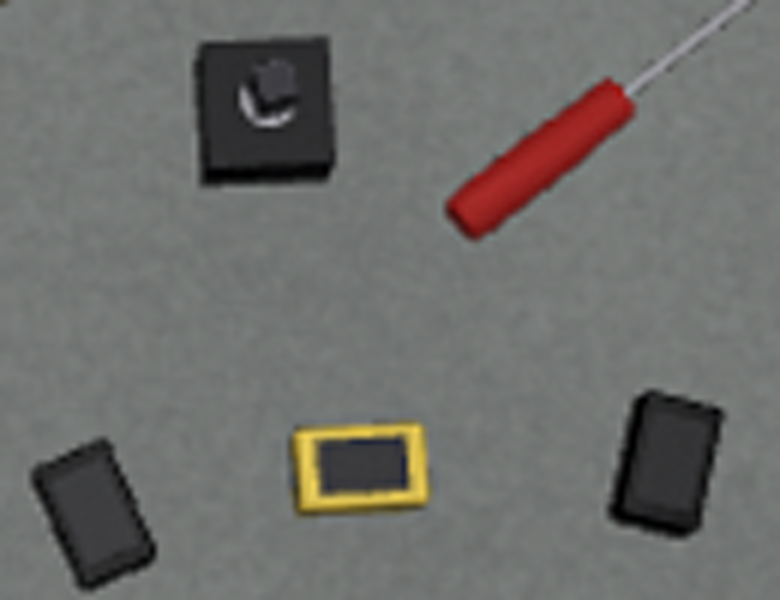

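```bash
cat > fit.py <<'E'
from h import *
from scipy.optimize import minimize
def sil(cam,x,y,a,L=.06,W=.038,H=.03,z0=0,S=4):
    c,s=np.cos(a),np.sin(a)
    P=[px(cam,[x+c*i*L/2-s*j*W/2,y+s*i*L/2+c*j*W/2,z]) for i in(-1,1) for j in(-1,1) for z in(z0,z0+H)]
    return cv2.convexHull(np.float32(P))
def fit(cam,roi,x,y,a,L=.06,W=.038,H=.03,z0=0,thr=75):
    im=np.load(f"pics/{cam}.npz")["image"].max(2); x0,y0,x1,y1=roi; k=8
    m=(cv2.resize(im[y0:y1,x0:x1],None,fx=k,fy=k,interpolation=cv2.INTER_CUBIC)<thr).astype(np.uint8)
    n,l,st,_=cv2.connectedComponentsWithStats(m); m=(l==1+np.argmax(st[1:,4])).astype(np.uint8)
    def f(p):
        g=np.zeros_like(m); h=(sil(cam,*p[:2],p[2],L,W,H,z0).reshape(-1,2)-[x0,y0]+.5)*k-.5
        cv2.fillPoly(g,[np.int32(h*16).reshape(-1,1,2)],1,shift=4); return 1-(g&m).sum()/(g|m).sum()
    best=min((minimize(f,[x,y,b],method="Nelder-Mead",options=dict(initial_simplex=[[x,y,b],[x+.01,y,b],[x,y+.01,b],[x,y,b+.3]])) for b in(a-.3,a,a+.3)),key=lambda r:r.fun)
    return best.x,best.fun
E
python3 - <<'E'
from fit import *
def J(x,y,z,o=(140,168),k=6): return w("top",o[0]+(x+.5)/k-.5,o[1]+(y+.5)/k-.5,z)
A=lambda x,y,z:J(x,y,z,(280,160))
for n,c in dict(A=(95,515),B=(668,463)).items():
    p=A(*c,.03); u,v=px("top",p).astype(int); print(n,p,fit("top",(u-22,v-22,u+22,v+22),p[0],p[1],0 ))
p=A(265,110,.04);u,v=px("top",p).astype(int);print("stand",p,fit("top",(u-20,v-20,u+20,v+20),p[0],p[1],0,.06,.06,.04))
print("stand corners",[A(*c,.04)[:2].round(4) for c in((203,45),(328,40),(332,163),(201,172))])
print("pin top",A(275,80,.04+.005+.035))
R=[J(*c,.02)[:2] for c in((208,300),(368,313),(529,331),(690,347))]
print("ribs",np.round(R,4),[np.linalg.norm(R[i+1]-R[i]) for i in range(3)])
print("corner ribs",[J(*c,.02)[:2].round(4) for c in ((240,249),(223,356),(376,261),(360,370),(535,275),(521,387))])
print("pivots top",[J(*c,.07)[:2].round(4) for c in((230,472),(544,505))])
print("tips",[J(*c,.07)[:2].round(4) for c in((333,495),(646,516))])
print("hsg slot",[J(*c,.045)[:2].round(4) for c in((130,236),(120,328))])
print("base corners",[J(*c,.01)[:2].round(4) for c in((42,512),(670,572),(709,185))])
E
```

```text
A [ 0.4364276  -0.11248881  0.03      ] (array([ 0.43765228, -0.11236685,  0.42447561]), np.float64(0.035301278149726056))
B [ 0.46274502 -0.3746781   0.03      ] (array([ 0.46401774, -0.37675408, -0.23775111]), np.float64(0.053837975760153145))
stand [ 0.6248206  -0.19056572  0.04      ] (array([ 0.62884719, -0.19167807,  0.05038238]), np.float64(0.06867967525993446))
stand corners [array([ 0.6558, -0.1619]), array([ 0.6588, -0.2202]), array([ 0.5999, -0.2214]), array([ 0.595 , -0.1607])]
pin top [ 0.62839109 -0.19134011  0.08      ]
ribs [[5.123e-01 2.241e-01]
 [5.069e-01 1.498e-01]
 [4.991e-01 7.510e-02]
 [4.923e-01 5.000e-04]] [np.float64(0.07445900746627505), np.float64(0.07511313295299601), np.float64(0.07488347358419403)]
corner ribs [array([0.5365, 0.2103]), array([0.4861, 0.2159]), array([0.5314, 0.147 ]), array([0.4802, 0.1525]), array([0.5255, 0.073 ]), array([0.4729, 0.0781])]
pivots top [array([0.4265, 0.2003]), array([0.4132, 0.0614])]
tips [array([0.4168, 0.1545]), array([0.4088, 0.0164])]
hsg slot [array([0.5372, 0.2558]), array([0.4946, 0.2582])]
base corners [array([0.4142, 0.2978]), array([0.3893, 0.0083]), array([ 0.5712, -0.0066])]
```

The measurements agree with the given sizes: rib pitch is 75 mm, pivot spacing 139.5 mm and bar length 45 mm. I'll move above adapter B, then check under where the arm was for a third adapter.

```bash
python3 -m pendant '[[0.288,0.253,0,0,0,0.152],[0.288,0.253,0,0,0,0.152],[0.288,0.253,0,0,0,0.152],[0.288,0.253,0,0,0,0.152],[0.288,0.253,0,0,0,0.152],[0.288,0.253,0,0,0,0.152],[0.288,0.253,0,0,0,0.152],[0.288,0.253,0,0,0,0.152],[0,0,-0.3,0,0,0],[0,0,-0.3,0,0,0],[0,0,-0.3,0,0,0],[0,0,0,0,0,0],[0,0,0,0,0,0]]' -1 15
python3 - <<'E'
from h import *
shot("top","t1",None,1.42)
E
```

```text
clock: 1.4
eef_pos: [0.4637, -0.3772, 0.1326]
orientation: [-2.464, -1.947, 0.0]
force: [-0.3, -0.1, -0.5]
gripper_width: 0.0878
grasp_force: 0.0
```

View pics/t1.png

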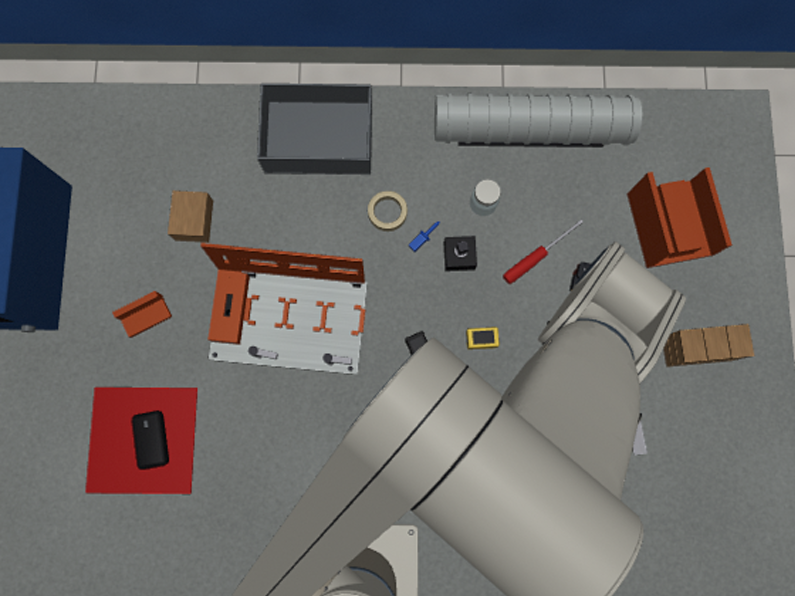

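No third adapter is visible, though a strip near the base is still hidden and I'll check that later. The blue pin has tipped over by itself. Because the gripper body (±89 mm along the closing line) would hit the upright lid, I'll grip the adapters by their short ends and use nests 0 and 1.

```bash
python3 -m pendant '[[0,0,-0.3,0,0,0],[0,0,-0.3,0,0,0],[0,0,-0.3,0,0,0],[0,0,-0.18,0,0,0],[0,0,-0.1,0,0,0],[0,0,0,0,0,0],[0,0,0,0,0,0]]' - 
python3 -m pendant '[[0,0,0,0,0,0],[0,0,0,0,0,0],[0,0,0,0,0,0],[0,0,0,0,0,0],[0,0,0,0,0,0],[0,0,0,0,0,0],[0,0,0,0,0,0],[0,0,0,0,0,0],[0,0,0,0,0,0],[0,0,0,0,0,0]]' 1 20
python3 -c "
from h import *
o=observe();print(o['q'].round(2)); shot('top','x')
from fit import *
u,v=px('top',[.4377,-.1124,.03]).astype(int);print(u,v)"
```

```text
clock: 2.15
eef_pos: [0.4647, -0.3782, 0.0161]
orientation: [2.463, 1.947, 0.001]
force: [0.3, 0.3, 0.4]
gripper_width: 0.0876
grasp_force: 0.0
clock: 3.15
eef_pos: [0.464, -0.3775, 0.0151]
orientation: [2.464, 1.948, 0.0]
force: [-0.9, 0.9, 5.6]
gripper_width: 0.0596
grasp_force: 20.0
[-0.7   0.68  1.78 -0.    0.68 -0.47]
295 244
```

```bash
python3 -m pendant '[[0,0,0.2,0,0,0],[0,0,0.4,0,0,0],[0,0,0.45,0,0,0],[0.0217,0.2758,0,0,0,0.146],[0.0217,0.2758,0,0,0,0.146],[0.0217,0.2758,0,0,0,0.146],[0.0217,0.2758,0,0,0,0.146],[0.0217,0.2758,0,0,0,0.146],[0.0217,0.2758,0,0,0,0.146],[0.0217,0.2758,0,0,0,0.146],[0.0217,0.2758,0,0,0,0.146],[0.0217,0.2758,0,0,0,0.146],[0.0217,0.2758,0,0,0,0.146],[0.0217,0.2758,0,0,0,0.146],[0.0217,0.2758,0,0,0,0.146],[0.0217,0.2758,0,0,0,0.146],[0.0217,0.2758,0,0,0,0.146],[0.0217,0.2758,0,0,0,0.146]]'
python3 -m pendant '[[0,0,0,0,0,0],[0,0,0,0,0,0],[0,0,0,0,0,0]]'
python3 - <<'E'
from h import *
from scipy.spatial.transform import Rotation as R
o=observe(); y=R.from_rotvec(o["orientation"]).as_matrix()[:,1]; print(np.arctan2(y[1],y[0]),o["q"].round(2))
shot("side","s2",(150,120,370,285),3.6)
E
```

```text
clock: 5.0
eef_pos: [0.4962, 0.0375, 0.1195]
orientation: [-0.124, -3.139, 0.0]
force: [0.5, -0.0, -2.0]
gripper_width: 0.06
grasp_force: 20.0
clock: 5.3
eef_pos: [0.4961, 0.0357, 0.1195]
orientation: [-0.134, -3.138, 0.0]
force: [0.2, -0.5, -1.7]
gripper_width: 0.0598
grasp_force: 20.0
1.485434636284482 [ 0.05  0.4   1.98 -0.    0.77 -1.44]
```

View pics/s2.png

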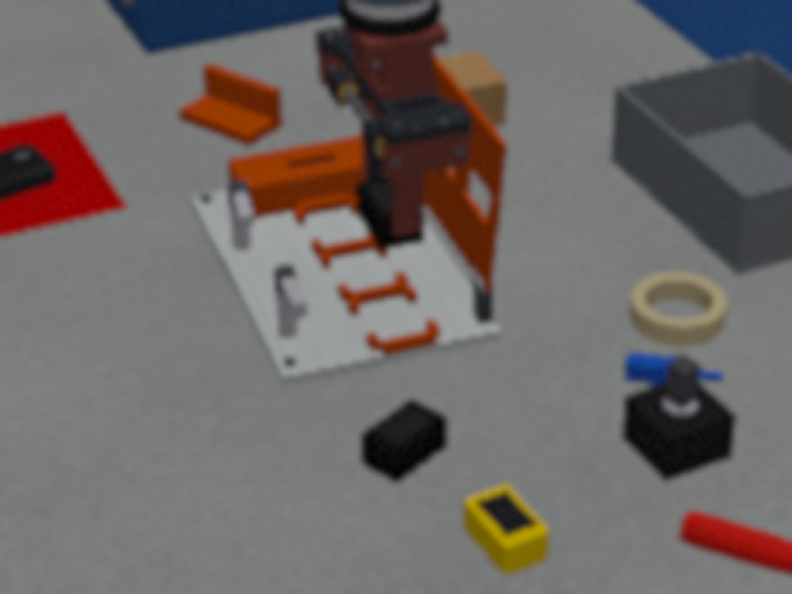

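```bash
python3 - <<'E'
from h import *
print("pred",px("side",[.4923,.0005,.02]),px("side",[.4991,.0751,.02]),"seen 261.6,214.6  254.4,200.7")
print(w("side",261.6,214.6,.02),w("side",254.4,200.7,.02))
E
python3 -m pendant '[[0,0,-0.3,0,0,0],[0,0,-0.3,0,0,0],[0,0,-0.15,0,0,0],[0,0,-0.1,0,0,0],[0,0,-0.08,0,0,0],[0,0,0,0,0,0],[0,0,0,0,0,0]]'
```

```text
pred [263.14351381 213.46114238] [254.77103265 199.86741732] seen 261.6,214.6  254.4,200.7
[ 0.48590646 -0.0027233   0.02      ] [0.49627846 0.07150514 0.02      ]
clock: 6.05
eef_pos: [0.4971, 0.0359, 0.027]
orientation: [0.133, 3.138, 0.0]
force: [1.3, 0.0, -0.8]
gripper_width: 0.062
grasp_force: 19.5
```

```bash
python3 -m pendant '[[0,0,-0.02,0,0,0],[0,0,0,0,0,0],[0,0,0,0,0,0]]'; python3 -m pendant '[[0,0,0,0,0,0],[0,0,0,0,0,0],[0,0,0,0,0,0],[0,0,0,0,0,0],[0,0,0,0,0,0],[0,0,0.3,0,0,0],[0,0,0.35,0,0,0],[0,0,0.35,0,0,0],[-0.2,-0.35,0,0,0,-0.14],[-0.2,-0.35,0,0,0,-0.14],[0,0,0,0,0,0],[0,0,0,0,0,0]]' -1
python3 - <<'E'
from h import *
from fit import *
shot("top","t3",(150,180,330,270),4.4)
print(fit("top",(215,200,260,250),.496,.037,1.48,z0=.01))
u,v=px('top',[.4377,-.1124,.03]).astype(int);print(fit("top",(u-22,v-22,u+22,v+22),.4377,-.1124,.42))
E
```

```text
clock: 6.35
eef_pos: [0.4973, 0.036, 0.0259]
orientation: [0.132, 3.137, -0.0]
force: [-1.9, 0.4, 9.7]
gripper_width: 0.0622
grasp_force: 20.3
clock: 7.55
eef_pos: [0.4563, -0.0342, 0.1248]
orientation: [0.477, 3.105, 0.0]
force: [-0.3, 0.4, -0.3]
gripper_width: 0.0877
grasp_force: 0.0
(array([0.496, 0.037, 1.18 ]), np.float64(1.0))
(array([ 0.44215956, -0.11883706,  0.13020767]), np.float64(0.46628171478565184))
```

View pics/t3.png

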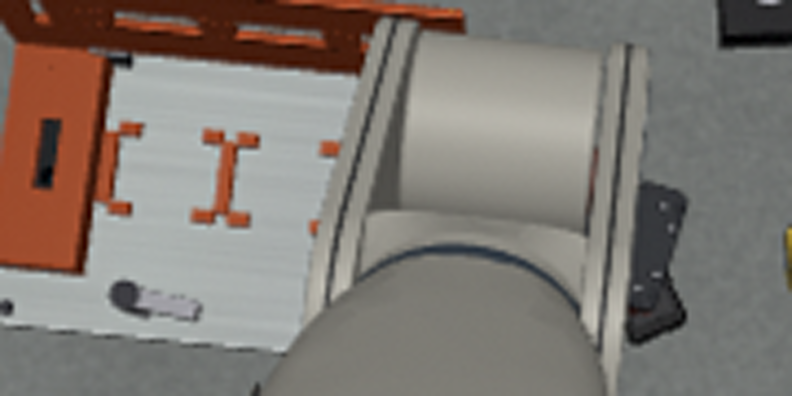

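```bash
python3 -m pendant '[[-0.0265,-0.31,0,0,0,-0.153],[-0.0265,-0.31,0,0,0,-0.153],[-0.0265,-0.31,0,0,0,-0.153],[-0.0265,-0.31,0,0,0,-0.153],[-0.0265,-0.31,0,0,0,-0.153],[-0.0265,-0.31,0,0,0,-0.153],[-0.0265,-0.31,0,0,0,-0.153],[0,0,0,0,0,0],[0,0,0,0,0,0]]'
python3 - <<'E'
from h import *
from fit import *
shot("top","t4",(170,185,310,260),5.6)
print(fit("top",(215,200,260,250),.496,.037,1.48,z0=.01))
u,v=px('top',[.4377,-.1124,.03]).astype(int);print(fit("top",(u-22,v-22,u+22,v+22),.4377,-.1124,.42))
E
```

```text
clock: 8.5
eef_pos: [0.4384, -0.2504, 0.1243]
orientation: [-1.699, -2.642, -0.0]
force: [0.3, -0.1, -1.3]
gripper_width: 0.0878
grasp_force: 0.0
(array([0.49507692, 0.03486662, 1.47150352]), np.float64(0.06745588563770377))
(array([ 0.43798566, -0.11240753,  0.42454826]), np.float64(0.030505778318439147))
```

View pics/t4.png

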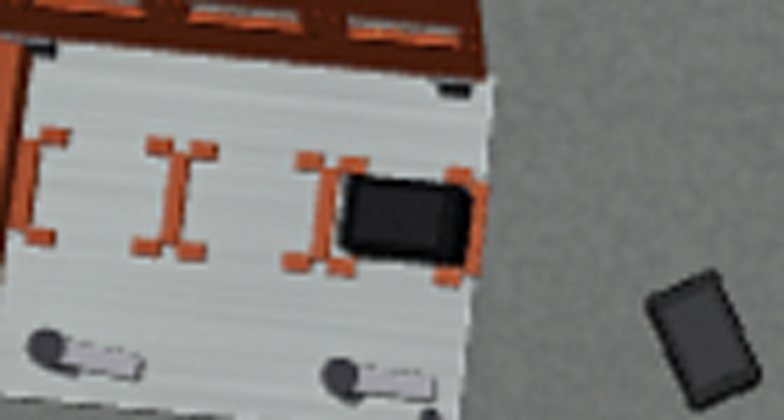

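```bash
python3 - <<'E'
from h import *
shot("side","s4",(195,160,325,250),6)
E
```

```text
(no output)
```

View pics/s4.png

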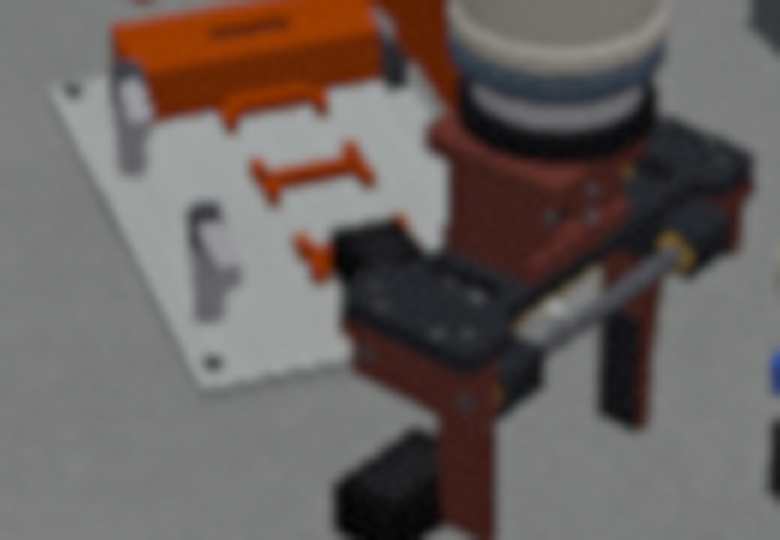

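```bash
python3 -m pendant '[[0.4,0,0.1,0,0,0],[0.4,0,0.1,0,0,0],[0.4,0,0.1,0,0,0],[0.4,0,0.1,0,0,0],[0.4,0,0.1,0,0,0],[0,0,0,0,0,0]]'
python3 - <<'E'
from h import *
shot("side","s5",(195,160,325,250),6)
E
```

```text
clock: 9.2
eef_pos: [0.6434, -0.2489, 0.1763]
orientation: [1.692, 2.64, 0.003]
force: [0.8, -0.3, 0.7]
gripper_width: 0.0875
grasp_force: 0.0
```

View pics/s5.png

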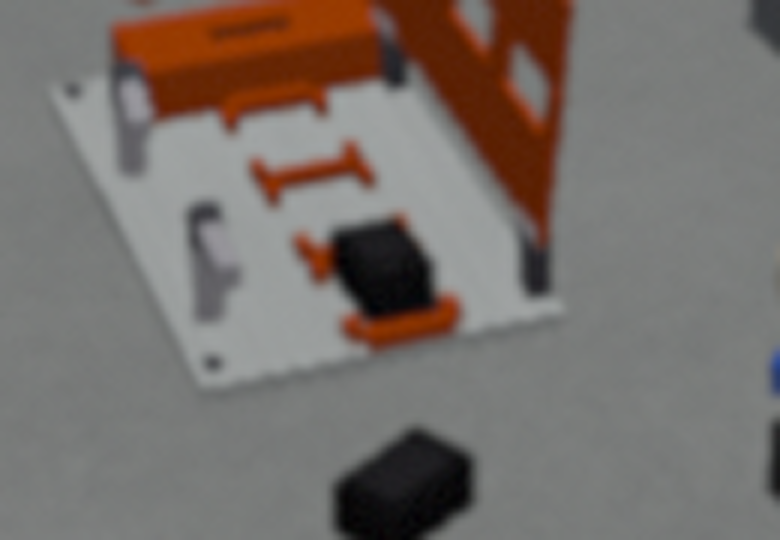

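```bash
python3 - <<'E'
from h import *
from scipy.spatial.transform import Rotation as R
def corners(p,rv):
    Q=R.from_rotvec(rv)*R.from_euler("z",1.4715)
    return {(i,j,k):((px("side",np.array(p)+Q.apply([i*.03,j*.019,k*.015]))-[195,160]+.5)*6-.5).round().astype(int) for i in(-1,1) for j in(-1,1) for k in (-1,1)}
for rv in([0,0,0],[.13,0,0],[-.13,0,0],[.25,0,0]): print(rv,{k:list(map(int,v)) for k,v in corners([.495,.0349,.025],rv).items()})
im=np.load("pics/side.npz")["image"][195:218,246:272].max(2); print(im)
E
```

```text
[0, 0, 0] {(-1, -1, -1): [444, 328], (-1, -1, 1): [444, 277], (-1, 1, -1): [370, 343], (-1, 1, 1): [369, 292], (1, -1, -1): [404, 262], (1, -1, 1): [403, 212], (1, 1, -1): [332, 277], (1, 1, 1): [330, 226]}
[0.13, 0, 0] {(-1, -1, -1): [442, 332], (-1, -1, 1): [445, 286], (-1, 1, -1): [368, 347], (-1, 1, 1): [371, 300], (1, -1, -1): [402, 254], (1, -1, 1): [405, 208], (1, 1, -1): [330, 268], (1, 1, 1): [332, 222]}
[-0.13, 0, 0] {(-1, -1, -1): [445, 322], (-1, -1, 1): [442, 268], (-1, 1, -1): [371, 339], (-1, 1, 1): [367, 284], (1, -1, -1): [406, 270], (1, -1, 1): [402, 217], (1, 1, -1): [334, 285], (1, 1, 1): [329, 232]}
[0.25, 0, 0] {(-1, -1, -1): [440, 335], (-1, -1, 1): [446, 294], (-1, 1, -1): [366, 349], (-1, 1, 1): [372, 308], (1, -1, -1): [401, 247], (1, -1, 1): [407, 206], (1, 1, -1): [329, 260], (1, 1, 1): [334, 219]}
[[160 159 159 159 159 159 160 161 161 158 155 153 149 143 137 144 152 158
  159 159 158 160 161 160 160 159]
 [160 160 160 158 154 153 151 150 148 138 127 121 113 103  97 112 137 153
  157 160 160 159 159 160 160 159]
 [157 159 160 152 138 126 118 113 106  94  8
[... 1545 characters left out ...]
21  27  37
   46  54  69  94 121 139 138 135]
 [157 157 156 157 153 150 151 145 119  76  41  30  37  47  55  68  83  92
   99 106 115 127 137 140 134 128]
 [158 156 157 157 150 143 142 145 133 109  92  87  92  99 106 116 128 132
  132 132 132 134 131 127 122 127]
 [157 157 158 156 148 136 129 132 132 129 131 131 132 133 133 135 136 133
  131 125 121 116 114 111 114 127]
 [157 158 157 157 150 135 120 116 118 125 136 138 134 132 126 124 121 116
  113 109 106 104 104 104 109 119]
 [158 158 157 158 155 145 130 117 112 116 118 119 115 114 110 107 105 104
  104 103 103 104 105 105 106 110]
 [157 158 158 158 158 155 144 136 129 125 113 105 105 104 103 103 104 104
  103 105 107 107 108 109 112 116]]
```

The near (-y) end of the adapter looks raised, resting on the end rib: its top corner is about 3 px too high at crop (432,264). I'll regrip it and shift it +y.

```bash
python3 -m pendant '[[-0.161,0.3182,-0.05,0,0,0.15],[-0.161,0.3182,-0.05,0,0,0.15],[-0.161,0.3182,-0.05,0,0,0.15],[-0.161,0.3182,-0.05,0,0,0.15],[-0.161,0.3182,-0.05,0,0,0.15],[-0.161,0.3182,-0.05,0,0,0.15],[-0.161,0.3182,-0.05,0,0,0.15],[-0.161,0.3182,-0.05,0,0,0.15],[-0.161,0.3182,-0.05,0,0,0.15],[0,0,0,0,0,0],[0,0,0,0,0,0],[0,0,0,0,0,0]]'
python3 - <<'E'
from h import *
from scipy.spatial.transform import Rotation as R
y=R.from_rotvec(observe()["orientation"]).as_matrix()[:,1]; print(np.arctan2(y[1],y[0]))
E
```

```text
clock: 10.45
eef_pos: [0.4929, 0.0353, 0.1298]
orientation: [0.134, 3.138, -0.0]
force: [1.5, 0.4, 0.0]
gripper_width: 0.0875
grasp_force: 0.0
1.4853920492532557
```

```bash
python3 -m pendant '[[0.035,0.007,-0.3,0,0,0],[0,0,-0.3,0,0,0],[0,0,-0.2,0,0,0],[0,0,-0.12,0,0,0],[0,0,-0.07,0,0,0],[0,0,0,0,0,0],[0,0,0,0,0,0]]'
python3 -m pendant '[[0,0,0,0,0,0],[0,0,0,0,0,0],[0,0,0,0,0,0],[0,0,0,0,0,0],[0,0,0,0,0,0],[0,0,0,0,0,0],[0,0,0,0,0,0],[0,0,0,0,0,0]]' 1 25
python3 -m pendant '[[0,0,0.1,0,0,0],[0,0,0.1,0,0,0],[0,0,0,0,0,0],[0,0,0,0,0,0],[0,0,0,0,0,0]]'
```

```text
clock: 11.15
eef_pos: [0.497, 0.0362, 0.0312]
orientation: [0.133, 3.138, 0.0]
force: [0.4, 0.2, 0.2]
gripper_width: 0.0882
grasp_force: 0.0
clock: 11.95
eef_pos: [0.4968, 0.0365, 0.031]
orientation: [0.133, 3.138, 0.0]
force: [0.5, 0.6, 6.3]
gripper_width: 0.0618
grasp_force: 24.8
clock: 12.45
eef_pos: [0.4963, 0.0364, 0.0506]
orientation: [-0.133, -3.139, 0.0]
force: [-0.7, -0.1, -0.2]
gripper_width: 0.0613
grasp_force: 24.5
```

```bash
python3 -m pendant '[[0,0,0.3,0,0,0],[0,0,0.3,0,0,0],[0,0,0,0,0,0],[0,0,0,0,0,0],[0,0,0,0,0,0],[0,0,0,0,0,0]]' 1 55
python3 - <<'E'
from h import *
shot("side","s6",(195,130,325,227),6)
E
```

```text
clock: 13.05
eef_pos: [0.4955, 0.0364, 0.1094]
orientation: [-0.133, -3.136, 0.0]
force: [0.2, -0.5, -1.4]
gripper_width: 0.0607
grasp_force: 54.0
```

View pics/s6.png

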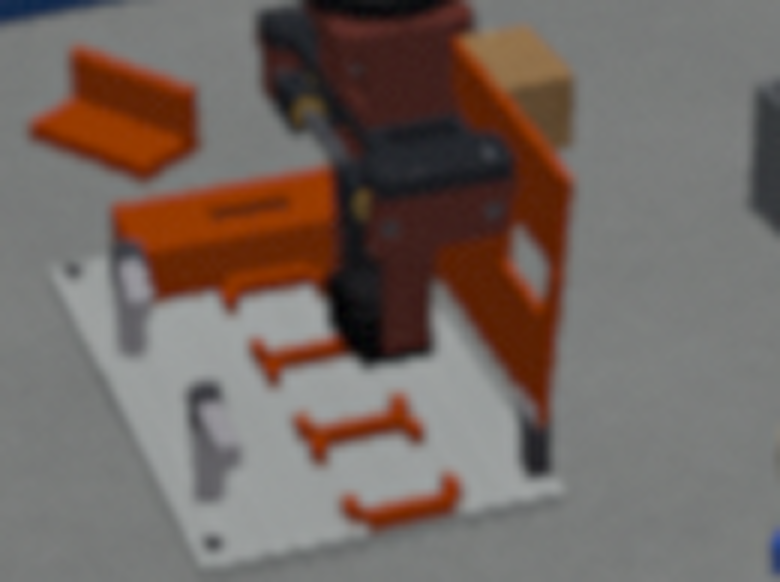

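```bash
python3 -m pendant '[[0.005,0.022,-0.25,0,0,0],[0,0,-0.25,0,0,0],[0,0,-0.2,0,0,0],[0,0,-0.05,0,0,0],[0,0,0,0,0,0],[0,0,0,0,0,0]]' 1 25
python3 -m pendant '[[0,0,-0.02,0,0,0],[0,0,0,0,0,0],[0,0,0,0,0,0]]'
python3 -m pendant '[[0,0,-0.02,0,0,0],[0,0,0,0,0,0],[0,0,0,0,0,0]]'
```

```text
clock: 13.7
eef_pos: [0.4969, 0.0386, 0.0359]
orientation: [-0.133, -3.138, 0.0]
force: [-0.4, -0.6, -1.5]
gripper_width: 0.0613
grasp_force: 24.5
clock: 14.0
eef_pos: [0.4972, 0.0386, 0.0342]
orientation: [0.133, 3.138, 0.0]
force: [1.0, -0.3, -2.1]
gripper_width: 0.0613
grasp_force: 24.5
clock: 14.3
eef_pos: [0.4969, 0.0386, 0.0316]
orientation: [-0.133, -3.139, 0.0]
force: [-1.5, 0.7, -1.3]
gripper_width: 0.0611
grasp_force: 24.5
```

```bash
for i in 1 ; do python3 -m pendant '[[0,0,-0.015,0,0,0],[0,0,0,0,0,0],[0,0,0,0,0,0]]'; done
python3 -m pendant '[[0,0,-0.015,0,0,0],[0,0,0,0,0,0],[0,0,0,0,0,0]]'
python3 -m pendant '[[0,0,-0.015,0,0,0],[0,0,0,0,0,0],[0,0,0,0,0,0]]'
```

```text
clock: 14.6
eef_pos: [0.4972, 0.0386, 0.0307]
orientation: [0.133, 3.138, 0.0]
force: [-1.0, -0.1, 7.4]
gripper_width: 0.0612
grasp_force: 24.6
clock: 14.9
eef_pos: [0.4974, 0.0385, 0.0303]
orientation: [0.133, 3.138, -0.0]
force: [-5.7, -1.4, 21.7]
gripper_width: 0.0613
grasp_force: 25.9
clock: 15.2
eef_pos: [0.4978, 0.0384, 0.0296]
orientation: [0.133, 3.137, -0.0]
force: [-6.9, -2.3, 31.6]
gripper_width: 0.0617
grasp_force: 26.5
```

```bash
python3 -m pendant '[[0,0,0.01,0,0,0],[0,0,0,0,0,0],[0,0,0,0,0,0],[0,0,0,0,0,0],[0,0,0,0,0,0],[0,0,0.3,0,0,0],[0,0,0.35,0,0,0],[0,0,0.35,0,0,0],[0.15,-0.35,0,0,0,0],[0.15,-0.35,0,0,0,0],[0.15,-0.35,0,0,0,0],[0.15,-0.35,0,0,0,0],[0.15,-0.35,0,0,0,0],[0.15,-0.35,0,0,0,0],[0.15,-0.35,0,0,0,0],[0,-0.35,0,0,0,0],[0,0,0,0,0,0],[0,0,0,0,0,0],[0,0,0,0,0,0]]' -1
cat > fit6.py <<'E'
from fit import *
from scipy.spatial.transform import Rotation as R
def box(cam,p,off=(0,0)):
    Q=R.from_euler("zyx",p[3:])
    P=[px(cam,np.array(p[:3])+Q.apply([i*.03,j*.019,k*.015])) for i in(-1,1) for j in(-1,1) for k in(-1,1)]
    return cv2.convexHull(np.float32(P+np.array(off)))
def mask(cam,roi,thr,k=8):
    x0,y0,x1,y1=roi; im=np.load(f"pics/{cam}.npz")["image"].max(2)[y0:y1,x0:x1]
    m=(cv2.resize(im,None,fx=k,fy=k,interpolation=cv2.INTER_CUBIC)<thr).astype(np.uint8)
    n,l,st,_=cv2.connectedComponentsWithStats(m); return (l==1+np.argmax(st[1:,4])).astype(np.uint8)
def err(cam,roi,m,p,off,k=8):
    g=np.zeros_like(m); h=(box(cam,p,off).reshape(-1,2)-np.array(roi[:2])+.5)*k-.5
    cv2.fillPoly(g,[np.int32(h*16).reshape(-1,1,2)],1,shift=4)
    return 1-(g&m).sum()/(g|m).sum()
def fit6(rt,rs,p0,off=(-1,1)):
    mt,ms=mask("top",rt,75),mask("side",rs,80)
    out=[]
    for pt in(-.15,0,.15):
        def f(q): return err("top",rt,mt,q[:6],(0,0))+err("side",rs,ms,q[:6],off)+0.02*abs(q[5])
        s=np.array(p0,float); s[4]=pt; sx=[s]+[s+d for d in np.diag([.004,.004,.006,.1,.1,.1])]
        r=minimize(f,s,method="Nelder-Mead",options=dict(initial_simplex=sx,maxfev=700)); out.append((round(r.fun,4),r.x.round(4)))
    return out
E
python3 - <<'E'
from fit6 import *
shot("top","t7",(170,185,310,260),5.6); shot("side","s7",(195,160,325,250),6)
for r in fit6((215,200,260,250),(240,190,275,211),[.496,.037,.025,1.48,0,0]): print(r)
for r in fit6((272,222,318,266),(245,225,280,262),[.438,-.1124,.015,.4245,0,0]): print("A",r)
E
```

```text
clock: 17.1
eef_pos: [0.6014, -0.2403, 0.1277]
orientation: [-0.132, -3.138, -0.001]
force: [0.2, -0.5, 0.7]
gripper_width: 0.0878
grasp_force: 0.0
(np.float64(1.0171), array([ 0.497 ,  0.0353,  0.0241,  1.3876, -0.0701,  0.0472]))
(np.float64(1.0149), array([ 0.4987,  0.0393,  0.0214,  1.3938, -0.0663,  0.0354]))
(np.float64(1.0176), array([ 0.4983,  0.0385,  0.0211,  1.4061, -0.0309,  0.0851]))
A (np.float64(1.0983), array([ 0.4401, -0.1118,  0.0167,  0.591 ,  0.0277, -0.2294]))
A (np.float64(1.0943), array([ 0.4398, -0.1126,  0.0178,  0.5784,  0.099 , -0.1687]))
A (np.float64(1.0808), array([ 4.397e-01, -1.112e-01,  1.700e-02,  5.581e-01,  1.748e-01,
       -5.000e-04]))
```

View pics/s7.png

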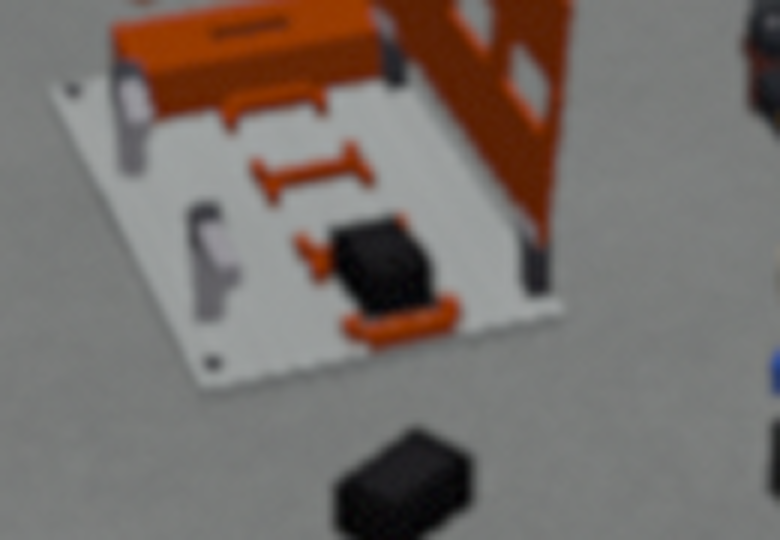

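```bash
python3 -m pendant '[[-0.1,-0.35,0.1,0,0,0],[-0.1,-0.35,0.1,0,0,0],[-0.1,-0.35,0.1,0,0,0],[-0.1,-0.35,0.1,0,0,0],[-0.1,-0.35,0.1,0,0,0],[-0.1,-0.35,0.1,0,0,0],[0,0,0,0,0,0],[0,0,0,0,0,0]]'
python3 - <<'E'
from fit6 import *
shot("top","t8"); shot("side","s8")
for n,rt,rs in(("nest",(215,200,260,250),(240,190,275,213)),("A",(272,222,318,266),(245,225,280,262))):
    for c,r in(("top",rt),("side",rs)):
        m=mask(c,r,80); print(n,c,m.shape,m.sum()/64,[int(v) for v in cv2.boundingRect(m)])
p=[.438,-.1124,.015,.4245,0,0]
print("A side pred",((box("side",p).reshape(-1,2)-[195,160]+.5)*6).round().tolist())
for r in fit6((272,222,318,266),(245,225,280,262),p,(0,0)): print("A",r)
for r in fit6((215,200,260,250),(240,190,275,213),[.496,.037,.025,1.48,0,0],(0,0)): print(r)
E
```

```text
clock: 18.0
eef_pos: [0.5419, -0.4509, 0.1882]
orientation: [0.134, 3.139, 0.0]
force: [-0.0, 0.6, -1.0]
gripper_width: 0.0876
grasp_force: 0.0
nest top (400, 360) 335.734375 [116, 128, 196, 132]
nest side (184, 280) 217.375 [81, 51, 140, 133]
A top (352, 368) 185.984375 [105, 88, 131, 159]
A side (296, 280) 357.84375 [44, 51, 189, 179]
A side pred [[483.0, 453.0], [483.0, 505.0], [396.0, 570.0], [332.0, 535.0], [331.0, 483.0], [419.0, 420.0]]
A (np.float64(0.5908), array([ 0.4389, -0.1112,  0.0138,  0.3948, -0.0716, -0.034 ]))
A (np.float64(0.5954), array([ 0.4391, -0.1115,  0.0141,  0.4312,  0.0176, -0.0619]))
A (np.float64(0.5945), array([ 0.4378, -0.1126,  0.0148,  0.4617,  0.1062, -0.071 ]))
(np.float64(0.1918), array([ 0.4962,  0.0373,  0.0208,  1.4685, -0.0823, -0.0121]))
(np.float64(0.1876), array([ 0.4969,  0.038 ,  0.0165,  1.4928, -0.1073,  0.2267]))
(np.float64(0.1895), array([ 0.4959,  0.0372,  0.0217,  1.4547, -0.0877, -0.0349]))
```

```bash
python3 - <<'E'
from h import *
t=np.load("pics/top.npz")["image"]; s=np.load("pics/side.npz")["image"]
def g(im,x0,y0,x1,y1,k): 
    c=cv2.resize(im[y0:y1,x0:x1],None,fx=k,fy=k,interpolation=cv2.INTER_CUBIC); return (255*(c/255.)**.45).astype(np.uint8)
a=g(t,215,200,248,230,12); b=g(s,240,185,273,215,12); c=g(s,245,228,278,258,12)
A=g(t,280,228,313,258,12)
out=np.vstack([np.hstack([a,b]),np.hstack([A,c])]); print(out.shape); cv2.imwrite("pics/c9.png",out[:,:800][:600] if 0 else cv2.resize(out,(660,600)))
E
```

```text
(720, 792, 3)
```

View pics/c9.png

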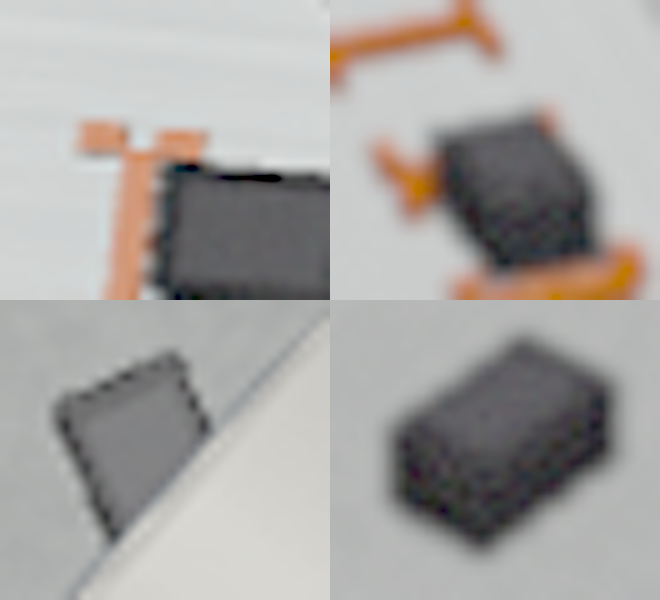

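The contrast-stretched crop shows the adapter's top foreshortened in the side view. Its -y end is still on the rib, with about a 5 mm gap at the +y end. I'll centre it by closing the fingers about a point farther along +y.

```bash
python3 -m pendant '[[-0.032,0.352,0,0,0,0],[-0.032,0.352,0,0,0,0],[-0.032,0.352,0,0,0,0],[-0.032,0.352,0,0,0,0],[-0.032,0.352,0,0,0,0],[-0.032,0.352,0,0,0,0],[-0.032,0.352,0,0,0,0],[-0.032,0.352,0,0,0,0],[-0.032,0.352,0,0,0,0],[-0.032,0.352,0,0,0,0],[-0.032,0.352,0,0,0,0],[-0.032,0.352,0,0,0,0],[-0.032,0.352,0,0,0,0],[-0.032,0.352,0,0,0,0],[0,0,-0.3,0,0,0],[0,0,-0.3,0,0,0],[0,0,0,0,0,0],[0,0,0,0,0,0],[0,0,0,0,0,0]]'
```

```text
clock: 20.0
eef_pos: [0.4978, 0.0418, 0.1293]
orientation: [0.132, 3.137, 0.0]
force: [-0.3, -0.3, 0.0]
gripper_width: 0.0879
grasp_force: 0.0
```

```bash
python3 -m pendant '[[0,0,-0.3,0,0,0],[0,0,-0.3,0,0,0],[0,0,-0.25,0,0,0],[0,0,-0.15,0,0,0],[0,0,-0.05,0,0,0],[0,0,0,0,0,0],[0,0,0,0,0,0]]'
python3 -m pendant '[[0,0,0,0,0,0],[0,0,0,0,0,0],[0,0,0,0,0,0],[0,0,0,0,0,0],[0,0,0,0,0,0],[0,0,0,0,0,0],[0,0,0,0,0,0],[0,0,0,0,0,0]]' 1 8
```

```text
clock: 20.7
eef_pos: [0.4982, 0.0414, 0.0243]
orientation: [0.133, 3.137, 0.0]
force: [-0.8, 0.0, 0.6]
gripper_width: 0.088
grasp_force: 0.0
clock: 21.5
eef_pos: [0.4973, 0.0414, 0.0235]
orientation: [0.133, 3.138, -0.0]
force: [-1.2, 0.7, 4.9]
gripper_width: 0.0603
grasp_force: 8.0
```

```bash
python3 -m pendant '[[0,0,0,0,0,0],[0,0,0,0,0,0],[0,0,0,0,0,0],[0,0,0,0,0,0],[0,0,0.3,0,0,0],[0,0,0.4,0,0,0],[0,0,0.4,0,0,0],[0.05,-0.45,0,0,0,-0.15],[0.05,-0.45,0,0,0,-0.15],[0.05,-0.45,0,0,0,-0.15],[0.05,-0.45,0,0,0,-0.15],[0.05,-0.45,0,0,0,-0.15],[0.05,-0.45,0,0,0,-0.15],[0.05,-0.45,0,0,0,-0.15],[0.05,-0.45,0,0,0,-0.15],[0.05,-0.45,0,0,0,-0.15],[0.05,-0.45,0,0,0,0],[0,0,0,0,0,0]]' -1
python3 - <<'E'
from fit6 import *
shot("top","t10"); shot("side","s10")
for r in fit6((215,200,260,250),(240,190,275,211),[.496,.038,.025,1.48,0,0],(-.5,1.3)): print(r)
p=[.438,-.1124]; print(fit("top",(272,222,318,266),*p,.42)); print(fit("top",(215,200,260,250),.496,.037,1.48,z0=.01))
print(np.load("pics/side.npz")["image"][195:214,246:272].max(2))
E
```

```text
clock: 23.3
eef_pos: [0.5473, -0.414, 0.1331]
orientation: [1.705, 2.635, -0.002]
force: [-0.5, 0.3, -0.1]
gripper_width: 0.0875
grasp_force: 0.0
(np.float64(0.1303), array([ 0.4952,  0.0399,  0.0234,  1.4472, -0.1145,  0.0492]))
(np.float64(0.1284), array([ 0.4957,  0.0407,  0.0223,  1.4702, -0.1063,  0.0961]))
(np.float64(0.1329), array([ 0.4958,  0.0407,  0.0219,  1.4776, -0.0902,  0.1059]))
(array([ 0.50069215, -0.08547417,  0.43570796]), np.float64(0.13781832003040673))
(array([0.495065  , 0.04005128, 1.46021052]), np.float64(0.08671120339442084))
[[158 159 158 158 157 155 152 151 151 148 137 125 118 111 120 140 151 156
  157 158 159 159 159 159 159 157]
 [159 159 157 153 144 134 125 119 114 107  93  80  68  61  79 114 141 153
  155 159 157 158 158 159 159 158]
 [156 157 150 131 108  93  78  69  62  53  45  38  35  29  43  83 121 143
  153 159 158 158 158 158 159 159]
 [155 152 138 103  64  42  35  32  33  31  30  30  29  27  26  54  92 128
  149 156 159 158 157 157 159 158]
 [153 151 133  89  40  18  22  28  30  30  33  33  32  32  30  34  65 110
  142 154 156 158 156 157 157 1
[... 830 characters left out ...]
10  14  14
    8  20  70 121 147 155 156 157]
 [153 146 147 146 134  99  49  15  12  12  10  14   7  12  11  11  10  10
    8  21  71 118 143 152 155 155]
 [156 154 155 156 149 124  82  39  13   7   9  13  12  16   8  16  14   7
   11  22  68 110 133 146 151 154]
 [156 155 156 156 154 143 114  71  29  11   7  10   7  10  12  10   8   9
   11  26  68 106 124 140 146 147]
 [156 156 156 156 156 151 137 106  69  34  10   7  12  13  20  26  36  46
   53  68  94 118 130 137 137 135]
 [156 155 155 155 153 150 145 134 107  67  33  32  45  55  68  82  92  98
  105 116 129 137 139 139 133 127]
 [156 156 156 156 149 141 140 142 128  98  81  88  96 104 117 129 133 133
  133 136 138 135 131 127 122 126]]
```

The side rows now match a flat adapter: its right corner is at row ~206, and ~206.8 was predicted. Adapter A appears to have been knocked, so I'll relocate it numerically.

```bash
python3 - <<'E'
from fit6 import *
im=np.load("pics/top.npz")["image"].max(2); m=(im<70).astype(np.uint8); m[:140]=0
n,l,st,c=cv2.connectedComponentsWithStats(m)
for i in range(1,n):
    if st[i,4]>60: print(st[i].tolist(),c[i].round(1),w("top",*c[i],.03)[:2].round(3))
u,v=288,222
for (a,b) in ((.5,-.0855),(.47,-.1)):
  u,v=px("top",[a,b,.03]).astype(int);  print(fit("top",(u-30,v-30,u+30,v+30),a,b,.43))
E
```

```text
[0, 140, 50, 94, 3515] [ 25.6 186. ] [0.596 0.64 ]
[119, 140, 31, 30, 194] [140.5 159.6] [0.676 0.325]
[398, 140, 41, 45, 473] [412.  163.8] [ 0.671 -0.441]
[491, 140, 21, 39, 419] [500.9 157.9] [ 0.691 -0.694]
[312, 166, 24, 25, 510] [323.6 178.4] [ 0.626 -0.191]
[143, 174, 113, 68, 1221] [198.1 187.1] [0.597 0.16 ]
[83, 207, 31, 18, 77] [ 97.6 216.3] [0.512 0.433]
[277, 215, 19, 25, 265] [286.3 225.4] [ 0.492 -0.087]
[229, 216, 23, 17, 310] [240.1 224. ] [0.494 0.04 ]
[188, 222, 155, 198, 300] [267.2 317.9] [ 0.242 -0.038]
[466, 233, 25, 25, 255] [474.4 246.1] [ 0.439 -0.603]
[309, 244, 58, 74, 189] [338.1 282.5] [ 0.337 -0.228]
[93, 289, 26, 42, 865] [105.5 309.7] [0.26  0.393]
[240, 385, 39, 35, 294] [264.1 400.4] [ 0.033 -0.033]
(array([ 0.49125466, -0.08973802,  0.42009216]), np.float64(0.19947395613169883))
(array([ 0.4898014 , -0.09050031,  0.41642302]), np.float64(0.20160119855798497))
```

```bash
python3 -m pendant '[[-0.35,-0.3,0.1,0,0,0],[-0.35,-0.3,0.1,0,0,0],[-0.35,-0.3,0.1,0,0,0],[-0.35,-0.3,0.1,0,0,0],[-0.35,-0.3,0,0,0,0],[0,0,0,0,0,0],[0,0,0,0,0,0]]'
python3 - <<'E'
from fit6 import *
shot("top","t11"); shot("side","s11")
u,v=px("top",[.485,-.09,.03]).astype(int);r=(u-28,v-28,u+28,v+28);  print(fit("top",r,.485,-.09,.43,thr=70),u,v)
m=mask("top",r,70,1); print("\n".join("".join(".#"[x] for x in q) for q in m))
for q in fit6(r,(235,205,290,262),[.485,-.09,.015,.42,0,0],(-.5,1.3)): print(q)
E
```

```text
clock: 24.1
eef_pos: [0.3718, -0.5575, 0.173]
orientation: [-1.702, -2.639, -0.001]
force: [0.2, -0.1, -0.2]
gripper_width: 0.0877
grasp_force: 0.0
(array([ 0.48934671, -0.09085671,  0.43775538]), np.float64(0.04725702754704586)) 287 227
........................................................
........................................................
........................................................
........................................................
........................................................
........................................................
........................................................
........................................................
........................................................
........................................................
........................................................
........................................................
........................................................
........................................................
........................................................
.......
[... 1880 characters left out ...]
..................................................
........................................................
........................................................
........................................................
........................................................
........................................................
........................................................
........................................................
(np.float64(0.1798), array([ 0.4889, -0.0909,  0.0199,  0.4258, -0.0776, -0.1284]))
(np.float64(0.1797), array([ 0.4891, -0.0906,  0.0172,  0.4323, -0.019 , -0.0149]))
(np.float64(0.182), array([ 0.4892, -0.0903,  0.0192,  0.4365,  0.054 , -0.0462]))
```

```bash
python3 -m pendant '[[0.098,0.39,-0.04,0,0,0],[0.098,0.39,-0.04,0,0,0],[0.098,0.39,-0.04,0,0,0],[0.098,0.39,-0.04,0,0,0],[0.098,0.39,-0.04,0,0,0],[0.098,0.39,-0.04,0,0,0],[0.098,0.39,-0.04,0,0,0],[0.098,0.39,-0.04,0,0,0],[0.098,0.39,-0.04,0,0,0],[0.098,0.39,-0.04,0,0,0],[0.098,0.39,-0.04,0,0,0],[0.098,0.39,-0.04,0,0,0.016],[0,0,0,0,0,0],[0,0,0,0,0,0],[0,0,0,0,0,0]]'
```

```text
clock: 25.7
eef_pos: [0.4897, -0.0903, 0.1253]
orientation: [1.684, 2.652, -0.0]
force: [-0.5, 0.3, -0.3]
gripper_width: 0.0879
grasp_force: 0.0
```

```bash
python3 -m pendant '[[0,0,-0.3,0,0,0],[0,0,-0.3,0,0,0],[0,0,-0.3,0,0,0],[0,0,-0.15,0,0,0],[0,0,-0.05,0,0,0],[0,0,0,0,0,0],[0,0,0,0,0,0]]'
python3 -m pendant '[[0,0,0,0,0,0],[0,0,0,0,0,0],[0,0,0,0,0,0],[0,0,0,0,0,0],[0,0,0,0,0,0],[0,0,0,0,0,0],[0,0,0,0,0,0],[0,0,0,0,0,0]]' 1 20
python3 -m pendant '[[0,0,0.2,0,0,0],[0,0,0.4,0,0,0],[0,0,0.45,0,0,0],[0,0,0,0,0,0],[0,0,0,0,0,0]]'
```

```text
clock: 26.4
eef_pos: [0.4903, -0.0912, 0.0159]
orientation: [1.686, 2.65, 0.001]
force: [0.9, -0.1, 0.3]
gripper_width: 0.0879
grasp_force: 0.0
clock: 27.2
eef_pos: [0.49, -0.0905, 0.0155]
orientation: [1.685, 2.651, 0.0]
force: [-0.8, -0.6, 4.7]
gripper_width: 0.0599
grasp_force: 19.9
clock: 27.7
eef_pos: [0.4902, -0.0906, 0.1208]
orientation: [1.684, 2.65, 0.001]
force: [0.1, 0.2, -2.1]
gripper_width: 0.06
grasp_force: 19.9
```

```bash
python3 -m pendant '[[0.0153,0.234,0,0,0,0.148],[0.0153,0.234,0,0,0,0.148],[0.0153,0.234,0,0,0,0.148],[0.0153,0.234,0,0,0,0.148],[0.0153,0.234,0,0,0,0.148],[0.0153,0.234,0,0,0,0.148],[0.0153,0.234,0,0,0,0.148],[0.0153,0.234,0,0,0,0.148],[0.0153,0.234,0,0,0,0.148],[0,0,0,0,0,0],[0,0,0,0,0,0],[0,0,-0.3,0,0,0],[0,0,-0.3,0,0,0],[0,0,-0.13,0,0,0],[0,0,0,0,0,0],[0,0,0,0,0,0],[0,0,0,0,0,0]]'
python3 -c "
from h import *
from scipy.spatial.transform import Rotation as R
y=R.from_rotvec(observe()['orientation']).as_matrix()[:,1]; print(np.arctan2(y[1],y[0]))"
```

```text
clock: 29.4
eef_pos: [0.5044, 0.1199, 0.0482]
orientation: [0.136, 3.137, 0.001]
force: [0.6, 0.5, -1.0]
gripper_width: 0.0597
grasp_force: 19.9
1.4840275957132332
```

```bash
python3 -m pendant '[[0,0,-0.06,0,0,0],[0,0,-0.05,0,0,0],[0,0,0,0,0,0],[0,0,0,0,0,0]]'
python3 -m pendant '[[0,-0.015,0,0,0,0],[0,-0.015,0,0,0,0],[-0.004,-0.015,0,0,0,0],[0,0,0,0,0,0],[0,0,0,0,0,0]]'
python3 -m pendant '[[0,0,-0.04,0,0,0],[0,0,0,0,0,0],[0,0,0,0,0,0]]'
```

```text
clock: 29.8
eef_pos: [0.5034, 0.1201, 0.0361]
orientation: [-0.135, -3.138, 0.0]
force: [-0.2, 0.2, -2.7]
gripper_width: 0.0598
grasp_force: 19.9
clock: 30.3
eef_pos: [0.5031, 0.1154, 0.0362]
orientation: [0.135, 3.139, -0.0]
force: [-0.4, -0.1, -1.1]
gripper_width: 0.0599
grasp_force: 19.9
clock: 30.6
eef_pos: [0.503, 0.1155, 0.032]
orientation: [-0.135, -3.138, 0.0]
force: [-0.0, 0.4, -1.3]
gripper_width: 0.0598
grasp_force: 19.9
```

No contact so far. I'll lower in small steps.

```bash
python3 -m pendant '[[0,0,-0.03,0,0,0],[0,0,0,0,0,0],[0,0,0,0,0,0]]'
python3 -m pendant '[[0,0,-0.02,0,0,0],[0,0,0,0,0,0],[0,0,0,0,0,0]]'
python3 -m pendant '[[0,0,-0.015,0,0,0],[0,0,0,0,0,0],[0,0,0,0,0,0]]'
```

```text
clock: 30.9
eef_pos: [0.503, 0.1155, 0.029]
orientation: [-0.135, -3.138, 0.0]
force: [-0.5, -0.1, -0.7]
gripper_width: 0.0598
grasp_force: 19.9
clock: 31.2
eef_pos: [0.5031, 0.1155, 0.0271]
orientation: [-0.135, -3.139, 0.0]
force: [-0.1, 0.1, -1.9]
gripper_width: 0.06
grasp_force: 19.9
clock: 31.5
eef_pos: [0.5031, 0.1155, 0.0257]
orientation: [-0.135, -3.139, 0.0]
force: [-0.2, 0.2, -1.6]
gripper_width: 0.0596
grasp_force: 19.9
```

```bash
python3 -m pendant '[[0,0,0,0,0,0],[0,0,0,0,0,0],[0,0,0,0,0,0],[0,0,0,0,0,0],[0,0,0,0,0,0]]' -0.46
python3 -m pendant '[[0,0,0.05,0,0,0],[0,0,0.15,0,0,0],[0,0,0.4,0,0,0],[0,0,0.5,0,0,0],[0.05,-0.45,0,0,0,-0.1],[0.05,-0.45,0,0,0,-0.1],[0.05,-0.45,0,0,0,-0.1],[0.05,-0.45,0,0,0,-0.1],[0.05,-0.45,0,0,0,0],[0.05,-0.45,0,0,0,0],[0.05,-0.45,0,0,0,0],[0.05,-0.45,0,0,0,0],[0,-0.45,0,0,0,0],[0,-0.45,0,0,0,0],[0,0,0,0,0,0],[0,0,0,0,0,0]]'
python3 - <<'E'
from fit6 import *
shot("top","t12"); shot("side","s12")
for c,n,r in(("top","0",(215,200,260,250)),("top","1",(190,200,232,250))): pass
im=np.load("pics/top.npz")["image"].max(2); m=(im<70).astype(np.uint8)
n,l,st,c=cv2.connectedComponentsWithStats(m)
print([(st[i].tolist(),w("top",*c[i],.035)[:2].round(4).tolist()) for i in range(1,n) if 150<st[i,4]<800 and 180<c[i][0]<260])
s=np.load("pics/side.npz")["image"]; t=np.load("pics/top.npz")["image"]
def g(im,x0,y0,x1,y1,k): 
    q=cv2.resize(im[y0:y1,x0:x1],None,fx=k,fy=k,interpolation=cv2.INTER_CUBIC); return (255*(q/255.)**.45).astype(np.uint8)
cv2.imwrite("pics/c12.png",np.hstack([g(t,203,205,258,247,7),g(s,228,172,283,214,7)]))
print(s[165:216:1,246-12:272].max(2)[10:40,::1])
E
```

```text
clock: 32.0
eef_pos: [0.5032, 0.1155, 0.0257]
orientation: [0.135, 3.139, 0.0]
force: [-0.0, 0.8, -0.8]
gripper_width: 0.064
grasp_force: 0.0
clock: 33.6
eef_pos: [0.5426, -0.3351, 0.1356]
orientation: [-0.628, -3.078, -0.001]
force: [-0.2, -0.4, 0.5]
gripper_width: 0.0641
grasp_force: 0.0
[([212, 0, 27, 18, 188], [1.1435, 0.0958]), ([202, 213, 24, 17, 319], [0.5007, 0.1129]), ([229, 216, 23, 17, 311], [0.4935, 0.0397]), ([187, 231, 115, 189, 302], [0.2277, 0.0286])]
[[121 125 128 ...  90  91  90]
 [136 136 135 ...  91  90  90]
 [136 127 121 ...  97  93  90]
 ...
 [153 156 157 ... 157 157 157]
 [146 152 155 ... 158 157 157]
 [129 142 154 ... 159 157 156]]
```

```bash
python3 - <<'E'
from h import *
np.set_printoptions(linewidth=200)
s=np.load("pics/side.npz")["image"].max(2)
for p in ([.4935,.0397,.04],[.5007,.1129,.04]):
    u,v=px("side",p).round().astype(int); print(px("side",p),u,v); print(s[v-7:v+14,u-11:u+13])
E
```

```text
[257.84774475 200.77488674] 258 201
[[ 13  14  15  16  12  11  14  13   8   7  33  88 132 149 154 156 157 158 158 159 159 160 159 158]
 [ 10  12  11  13  12   7  12  13  12   8  23  58  95 120 140 152 156 158 158 158 158 159 160 159]
 [ 10   9  10  13  14  15  19  14  18  17  18  30  50  79 115 141 152 156 158 158 157 158 159 159]
 [ 21   9  13  14  16  20  21  25  27  27  28  28  29  44  83 121 144 153 159 159 158 158 158 159]
 [ 46  21  11  14  20  27  32  30  30  32  31  32  29  28  53  93 129 149 156 159 158 156 157 158]
 [ 83  54  30  15  19  25  31  31  33  34  34  34  32  30  34  64 109 143 155 156 158 157 157 157]
 [114  96  63  27  17  21  29  32  32  33  32  29  32  33  26  41  89 131 148 155 157 158 157 156]
 [126 120  87  37  16  16  27  32  32  32  33  32  35  34  30  29  62 103 132 149 157 158 157 157]
 [131 130  95  41   9  14  19  28  32  31  32  32  33  33  32  31  37  66 108 143 158 158 157 157]
 [138 135  98  45  12  14  17  25  29  30  35  33  32  33  30  31  22  38  87 136 156 159 158 157]
 [132 130  98  51  16   9  15  23  27  29  30  29  30  28  25  27  22  24 
[... 2431 characters left out ...]
4 156]
 [150 148 149 148 123  76  30   9  10  12  11  13  12   7  12  13  12   8  23  58  95 120 140 152]
 [158 158 158 157 142 103  52  21  10   9  10  13  14  15  19  14  18  17  18  30  50  79 115 141]
 [158 158 159 159 150 121  85  48  21   9  13  14  16  20  21  25  27  27  28  28  29  44  83 121]
 [157 158 158 157 149 139 119  85  46  21  11  14  20  27  32  30  30  32  31  32  29  28  53  93]
 [156 158 159 153 144 142 137 115  83  54  30  15  19  25  31  31  33  34  34  34  32  30  34  64]
 [157 158 158 152 139 133 137 130 114  96  63  27  17  21  29  32  32  33  32  29  32  33  26  41]
 [156 157 158 154 139 122 118 123 126 120  87  37  16  16  27  32  32  32  33  32  35  34  30  29]]
```

Both adapters show the same row pattern in the side view, so both are flat. Next is the lid: close the fingers, go round behind it, and sweep it over along an arc.

```bash
python3 -m pendant '[[0.3,0,0.3,0,0,0.1],[0.3,0,0.3,0,0,0.1],[0.3,0,0.1,0,0,0.1],[0.28,0,0,0,0,0.1],[0,0.4,0,0,0,0],[0,0.4,0,0,0,0],[0,0.4,0,0,0,0],[0,0.4,0,0,0,0],[0,0.4,0,0,0,0],[0,0.4,0,0,0,0],[0,0.4,0,0,0,0],[0,0.4,0,0,0,0],[0,0.4,0,0,0,0],[0,0.4,0,0,0,0],[0,0.4,0,0,0,0],[0,0.236,0,0,0,0],[0,0,0,0,0,0],[0,0,0,0,0,0],[0,0,0,0,0,0]]' 1 10
python3 - <<'E'
import numpy as np
N=np.array([.504,.114]);ex=np.array([.996,-.089]);ey=np.array([.089,.996])
def P(xj,yj,z): return np.r_[N+xj*ex+yj*ey,z]
th=np.linspace(1.75,0,15); prev=P(.15,.028,.16); print(prev)
for t in th:
    r=.115; c=P(.07-r*np.cos(t)+.003*np.sin(t)+.010,.028,.048+r*np.sin(t)+.003*np.cos(t)); print(round(t,2),c.round(4),((c-prev)/.1).round(3)); prev=c
E
```

```text
clock: 35.6
eef_pos: [0.6606, 0.1288, 0.2057]
orientation: [-0.135, -3.138, 0.001]
force: [-0.7, 0.4, -0.2]
gripper_width: 0.0003
grasp_force: 0.0
[0.655892 0.128538 0.16    ]
1.75 [0.6095 0.1327 0.1606] [-0.464  0.041  0.006]
1.62 [0.5954 0.1339 0.1627] [-0.142  0.013  0.02 ]
1.5 [0.5811 0.1352 0.1629] [-0.143  0.013  0.003]
1.38 [0.5668 0.1365 0.1614] [-0.142  0.013 -0.015]
1.25 [0.5529 0.1377 0.1581] [-0.139  0.012 -0.033]
1.12 [0.5395 0.1389 0.1531] [-0.134  0.012 -0.05 ]
1.0 [0.5268 0.1401 0.1464] [-0.127  0.011 -0.067]
0.88 [0.515  0.1411 0.1382] [-0.118  0.011 -0.082]
0.75 [0.5044 0.1421 0.1286] [-0.106  0.01  -0.096]
0.62 [0.495  0.1429 0.1177] [-0.094  0.008 -0.109]
0.5 [0.4871 0.1436 0.1058] [-0.079  0.007 -0.12 ]
0.38 [0.4807 0.1442 0.0929] [-0.064  0.006 -0.129]
0.25 [0.4759 0.1446 0.0794] [-0.048  0.004 -0.136]
0.12 [0.4729 0.1449 0.0653] [-0.03   0.003 -0.14 ]
0.0 [0.4716 0.145  0.051 ] [-0.013  0.001 -0.143]
```

```bash
python3 -m pendant '[[0,0,-0.3,0,0,0],[-0.05,0,-0.15,0,0,0],[-0.23,0.02,0,0,0,0],[-0.23,0.02,0,0,0,0],[-0.142,0.013,0.02,0,0,0],[-0.143,0.013,0.003,0,0,0],[-0.142,0.013,-0.015,0,0,0],[0,0,0,0,0,0]]'
python3 -m pendant '[[-0.139,0.012,-0.033,0,0,0],[-0.134,0.012,-0.05,0,0,0],[-0.127,0.011,-0.067,0,0,0],[-0.118,0.011,-0.082,0,0,0],[0,0,0,0,0,0],[0,0,0,0,0,0]]'
```

```text
clock: 36.4
eef_pos: [0.5662, 0.1359, 0.1616]
orientation: [-0.137, -3.138, 0.0]
force: [-0.4, 0.1, -0.2]
gripper_width: 0.0005
grasp_force: 0.0
clock: 37.0
eef_pos: [0.5158, 0.1414, 0.1381]
orientation: [-0.136, -3.138, 0.0]
force: [0.9, -0.5, 0.8]
gripper_width: 0.0006
grasp_force: 0.0
```

```bash
cat > lid.py <<'E'
from h import *
N=np.array([.5025,.1124]);ex=np.array([.996,-.089]);ey=np.array([.089,.996])
def P(xj,yj,z): return np.r_[N+xj*ex+yj*ey,z]
def lidangle(cams=("top","side")):
    for c in cams:
        im=np.load(f"pics/{c}.npz")["image"].astype(int); best=[]
        org=(im[...,2]-im[...,0]>60)
        for t in np.arange(0,1.76,.05):
            h=0;n=0
            for yj in np.r_[np.linspace(-.105,-.045,7)]:
                for r in(.1,.108,.116,.124,.13):
                    u,v=px(c,P(.07-r*np.cos(t),yj,.048+r*np.sin(t))).round().astype(int); n+=1; h+=org[v,u]
            best.append((h/n,round(t,2)))
        print(c,[b for b in sorted(best)[::-1][:7]])
E
python3 - <<'E'
from lid import *
lidangle()   # old frames
shot("top","t13"); shot("side","s13"); lidangle()
E
```

```text
top [(np.float64(0.6857142857142857), np.float64(1.5)), (np.float64(0.4), np.float64(1.75)), (np.float64(0.37142857142857144), np.float64(1.7)), (np.float64(0.2571428571428571), np.float64(1.0)), (np.float64(0.2571428571428571), np.float64(0.95)), (np.float64(0.22857142857142856), np.float64(1.65)), (np.float64(0.22857142857142856), np.float64(0.9))]
side [(np.float64(1.0), np.float64(1.6)), (np.float64(1.0), np.float64(1.25)), (np.float64(1.0), np.float64(1.2)), (np.float64(1.0), np.float64(1.15)), (np.float64(1.0), np.float64(1.1)), (np.float64(0.9714285714285714), np.float64(1.65)), (np.float64(0.9428571428571428), np.float64(1.55))]
top [(np.float64(1.0), np.float64(0.85)), (np.float64(0.9428571428571428), np.float64(0.9)), (np.float64(0.8571428571428571), np.float64(1.35)), (np.float64(0.8571428571428571), np.float64(1.3)), (np.float64(0.8571428571428571), np.float64(1.25)), (np.float64(0.8571428571428571), np.float64(1.2)), (np.float64(0.8571428571428571), np.float64(0.95))]
side [(np.float64(1.0), np.float64(1.0)), (np.float64(1.0), np.float64(0.95)), (np.float64(1.0), np.float64(0.9)), (np.float64(0.9714285714285714), np.float64(0.85)), (np.float64(0.8285714285714286), np.float64(1.05)), (np.float64(0.5428571428571428), np.float64(0.8)), (np.float64(0.2857142857142857), np.float64(0.75))]
```

The lid is following the finger, at about 0.88 rad. Continuing to closed.

```bash
python3 -m pendant '[[-0.106,0.01,-0.096,0,0,0],[-0.094,0.008,-0.109,0,0,0],[-0.079,0.007,-0.12,0,0,0],[-0.064,0.006,-0.129,0,0,0],[-0.048,0.004,-0.136,0,0,0],[-0.03,0.003,-0.11,0,0,0],[0,0,-0.06,0,0,0],[0,0,-0.06,0,0,0],[0,0,0,0,0,0],[0,0,0,0,0,0]]'
python3 -m pendant '[[0,0,-0.04,0,0,0],[0,0,0,0,0,0],[0,0,0,0,0,0]]'
```

```text
clock: 38.1
eef_pos: [0.4738, 0.1455, 0.0563]
orientation: [0.135, 3.138, 0.0]
force: [0.3, -0.2, 0.5]
gripper_width: 0.0
grasp_force: 0.0
clock: 38.4
eef_pos: [0.4736, 0.1454, 0.0523]
orientation: [0.135, 3.139, 0.0]
force: [-0.4, 0.0, 0.5]
gripper_width: 0.0005
grasp_force: 0.0
```

```bash
python3 -m pendant '[[0,0,-0.02,0,0,0],[0,0,0,0,0,0],[0,0,0,0,0,0]]'
python3 -m pendant '[[0,0,-0.02,0,0,0],[0,0,0,0,0,0],[0,0,0,0,0,0]]'
python3 - <<'E'
from lid import *
shot("top","t14"); shot("side","s14"); lidangle()
E
```

```text
clock: 38.7
eef_pos: [0.4738, 0.1455, 0.0512]
orientation: [0.135, 3.138, 0.0]
force: [-2.2, -1.1, 12.5]
gripper_width: 0.0007
grasp_force: 6.4
clock: 39.0
eef_pos: [0.4739, 0.1455, 0.051]
orientation: [0.135, 3.138, 0.0]
force: [-9.5, -3.8, 36.5]
gripper_width: 0.0005
grasp_force: 18.5
top [(np.float64(1.0), np.float64(1.3)), (np.float64(1.0), np.float64(1.25)), (np.float64(1.0), np.float64(1.2)), (np.float64(1.0), np.float64(1.15)), (np.float64(1.0), np.float64(1.1)), (np.float64(1.0), np.float64(1.05)), (np.float64(0.9142857142857143), np.float64(0.15))]
side [(np.float64(1.0), np.float64(0.25)), (np.float64(1.0), np.float64(0.2)), (np.float64(1.0), np.float64(0.15)), (np.float64(1.0), np.float64(0.1)), (np.float64(1.0), np.float64(0.05)), (np.float64(1.0), np.float64(0.0)), (np.float64(0.9714285714285714), np.float64(1.0))]
```

The lid is closed: hard contact at TCP z = 0.051, the nominal lid height. Next are the turnbuttons.

```bash
python3 - <<'E'
import numpy as np
N=np.array([.504,.114]);ex=np.array([.996,-.089]);ey=np.array([.089,.996])
cur=np.array([.4739,.1455])
for yj in(.081,-.059):
    print("button",yj)
    for f in(None,-105,-80,-65,-50,-35,-20,-8,0):
        phi=np.radians(-105 if f is None else f); b=np.array([np.cos(phi),np.sin(phi)]); n=np.array([-b[1],b[0]])
        d=.006+.010*abs(n[0])+.0135*abs(n[1])+(.012 if f is None else 0)
        q=np.array([-.0845,yj])+.032*b-d*n; W=N+q[0]*ex+q[1]*ey; print(f,W.round(4),((W-cur)/.1).round(3)); cur=W
E
```

```text
button 0.081
None [0.3868 0.1829] [-0.871  0.374]
-105 [0.3981 0.1787] [ 0.113 -0.041]
-80 [0.4117 0.1688] [ 0.136 -0.1  ]
-65 [0.4184 0.165 ] [ 0.068 -0.037]
-50 [0.427  0.1632] [ 0.086 -0.019]
-35 [0.4368 0.1641] [0.098 0.01 ]
-20 [0.4466 0.1686] [0.098 0.045]
-8 [0.4535 0.1747] [0.069 0.061]
0 [0.4572 0.1799] [0.037 0.052]
button -0.059
None [0.3743 0.0434] [-0.829 -1.365]
-105 [0.3856 0.0393] [ 0.113 -0.041]
-80 [0.3992 0.0293] [ 0.136 -0.1  ]
-65 [0.4059 0.0256] [ 0.068 -0.037]
-50 [0.4146 0.0237] [ 0.086 -0.019]
-35 [0.4244 0.0247] [0.098 0.01 ]
-20 [0.4342 0.0292] [0.098 0.045]
-8 [0.441  0.0353] [0.069 0.061]
0 [0.4447 0.0405] [0.037 0.052]
```

```bash
python3 -m pendant '[[0,0,0.2,0,0,0],[0,0,0.3,0,0,0],[-0.29,0.125,0,0,0,0],[-0.29,0.125,0,0,0,0],[-0.29,0.125,0,0,0,0],[0,0,0,0,0,0],[0,0,0,0,0,0],[0,0,0,0,0,0]]'
```

```text
clock: 39.9
eef_pos: [0.3878, 0.1831, 0.0985]
orientation: [0.135, 3.137, 0.001]
force: [-0.2, 0.4, 0.1]
gripper_width: 0.0004
grasp_force: 0.0
```

```bash
python3 -m pendant '[[0,0,-0.2,0,0,0],[0,0,-0.2,0,0,0],[0.113,-0.041,0,0,0,0],[0.136,-0.1,0,0,0,0],[0.068,-0.037,0,0,0,0],[0.086,-0.019,0,0,0,0],[0.098,0.01,0,0,0,0],[0.098,0.045,0,0,0,0],[0,0,0,0,0,0]]'
python3 -m pendant '[[0.069,0.061,0,0,0,0],[0.02,0.025,0,0,0,0],[0.017,0.027,0,0,0,0],[0,0,0,0,0,0],[0,0,0,0,0,0]]'
```

```text
clock: 40.8
eef_pos: [0.4488, 0.1697, 0.0588]
orientation: [0.135, 3.136, 0.002]
force: [-0.1, -0.5, 0.1]
gripper_width: 0.0005
grasp_force: 0.0
clock: 41.3
eef_pos: [0.4571, 0.1802, 0.0583]
orientation: [0.135, 3.138, 0.0]
force: [-0.8, -0.4, 0.3]
gripper_width: -0.0
grasp_force: 0.0
```

```bash
python3 -m pendant '[[0.002,0.02,0,0,0,0],[0,0,0,0,0,0],[0,0,0,0,0,0]]'
python3 -m pendant '[[0.002,0.015,0,0,0,0],[0,0,0,0,0,0],[0,0,0,0,0,0]]'
```

```text
clock: 41.6
eef_pos: [0.4572, 0.1821, 0.0583]
orientation: [0.135, 3.139, 0.0]
force: [0.2, 0.5, 0.2]
gripper_width: 0.0007
grasp_force: 0.0
clock: 41.9
eef_pos: [0.4575, 0.1836, 0.0583]
orientation: [0.135, 3.139, 0.0]
force: [0.2, 0.3, 0.2]
gripper_width: 0.0005
grasp_force: 0.0
```

```bash
python3 -m pendant '[[0,-0.3,0,0,0,0],[0,0,0.4,0,0,0],[-0.277,-0.368,0,0,0,0],[-0.277,-0.368,0,0,0,0],[-0.277,-0.368,0,0,0,0],[0,0,0,0,0,0],[0,0,0,0,0,0],[0,0,0,0,0,0]]'
```

```text
clock: 42.7
eef_pos: [0.3757, 0.0435, 0.0986]
orientation: [0.135, 3.137, 0.001]
force: [0.2, 0.8, 0.8]
gripper_width: 0.0009
grasp_force: 0.0
```

```bash
python3 -m pendant '[[0,0,-0.2,0,0,0],[0,0,-0.2,0,0,0],[0.113,-0.041,0,0,0,0],[0.136,-0.1,0,0,0,0],[0.068,-0.037,0,0,0,0],[0.086,-0.019,0,0,0,0],[0.098,0.01,0,0,0,0],[0.098,0.045,0,0,0,0],[0.069,0.061,0,0,0,0],[0.02,0.025,0,0,0,0],[0.017,0.027,0,0,0,0],[0.002,0.02,0,0,0,0],[0.002,0.015,0,0,0,0],[0,0,0,0,0,0],[0,0,0,0,0,0]]'
python3 -m pendant '[[0,-0.3,0,0,0,0],[0,0,0.4,0,0,0],[0,0,0.4,0,0,0],[0,-0.45,0,0,0,0],[0,-0.45,0,0,0,0],[0,-0.45,0,0,0,0],[0,-0.45,0,0,0,0],[0,-0.45,0,0,0,0],[0,-0.45,0,0,0,0],[0,-0.45,0,0,0,0],[0,-0.45,0,0,0,0],[0,0,0,0,0,0],[0,0,0,0,0,0]]'
python3 - <<'E'
from h import *
shot("top","t15",(140,168,265,268),6)
shot("side","s15",(180,150,310,250),6)
E
```

```text
clock: 44.2
eef_pos: [0.4449, 0.0438, 0.0582]
orientation: [-0.135, -3.138, -0.0]
force: [-0.2, -0.2, 0.6]
gripper_width: 0.0005
grasp_force: 0.0
clock: 45.5
eef_pos: [0.4444, -0.3465, 0.1378]
orientation: [-0.139, -3.138, -0.002]
force: [-0.5, 0.1, -0.7]
gripper_width: 0.0007
grasp_force: 0.0
```

View pics/t15.png

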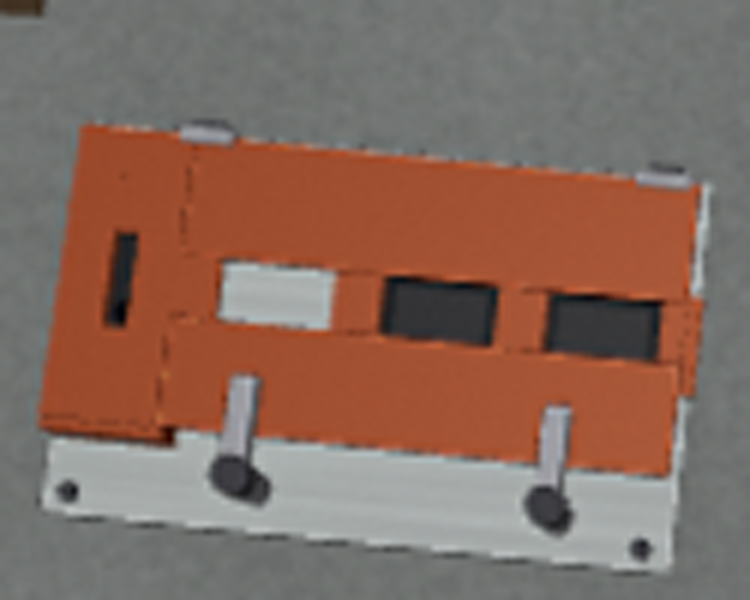

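Both bars now lie across the lid: (233,478)→(244,378) and (550,505)→(560,408). The lid is closed, both adapters show in their windows, and the slot is at about (120,278). Next, the pin's location and the head's yaw.

```bash
python3 - <<'E'
from h import *
np.set_printoptions(linewidth=220)
t=np.load("pics/top.npz")["image"]; s=np.load("pics/side.npz")["image"]
J=lambda x,y,z:w("top",140+(x+.5)/6-.5,168+(y+.5)/6-.5,z)
print("slot",J(125.5,232,.051),J(115.5,325,.051),(J(125.5,232,.051)+J(115.5,325,.051))/2)
u,v=px("top",[.628,-.191,.08]).round().astype(int); print(u,v,px("top",[.628,-.191,.08])); print(t[v-8:v+10,u-9:u+10].max(2))
u,v=px("side",[.628,-.191,.0625]).round().astype(int); print(u,v,px("side",[.628,-.191,.0625])); print(s[v-10:v+14,u-10:u+11].max(2))
E
```

```text
slot [0.53787197 0.25654895 0.051     ] [0.49499403 0.25883188 0.051     ] [0.516433   0.25769042 0.051     ]
325 173 [325.29232795 173.05535483]
[[115 113 117 114 112 111 113 112 114 116 114 115 117 118 113 111 111 110 109]
 [111 111 116  99  96  93  92  91  91  76  73  74  73  75  74  74  60  54  69]
 [ 40  39  39  39  40  38  40  40  41  41  41  42  41  41  41  41  41  40  55]
 [ 45  44  44  44  44  44  44  44  44  44  43  43  44  45  45  44  44  41  54]
 [ 46  44  45  46  45  45  44  42  42  52  49  48  45  44  44  45  44  43  39]
 [ 45  44  44  45  45  45  49  41  48  78  70  67  53  45  43  45  44  44  37]
 [ 46  45  45  45  46  44  63  70  68  66  64  65  70  50  44  44  45  43  39]
 [ 45  45  46  47  46  39  43  63  66  64  64  64  68  51  45  45  45  42  40]
 [ 45  45  45  44  48  34  29  61  68  65  64  64  66  49  45  45  45  42  40]
 [ 45  46  45  41  80  41  15  62  66  65  64  66  68  56  45  45  45  45  41]
 [ 45  46  44  39 136  77  26  54  65  66  63  67  64  53  46  46  45  47  41]
 [ 46  46  45  38 143 119  50  28  60  62  40  25  23  29  43  46  46  45  42]
 [ 46 
[... 1893 characters left out ...]
00]
 [ 44  43  44  44  46  53  58  58  51  47  45  45  67  89  80  49  29  23  29  45  73]
 [ 44  44  46  44  44  49  55  57  51  47  44  47  81 108  98  61  32  26  25  29  43]
 [ 44  44  48  51  50  45  47  48  47  50  48  47  71  94  84  53  32  27  24  22  28]
 [ 45  47  52  62  58  50  47  46  45  47  46  42  49  64  54  34  27  25  25  26  26]
 [ 45  46  48  56  55  50  47  43  39  39  38  33  36  38  32  28  27  27  26  27  25]
 [ 44  43  43  44  44  40  36  36  30  31  32  29  28  28  27  26  27  27  29  25  27]
 [ 37  37  35  31  33  32  30  29  29  29  29  34  40  37  30  28  25  25  26  23  19]
 [ 31  30  29  30  29  24  29  33  36  41  45  48  53  44  30  24  24  21  21  20  20]]
```

```bash
python3 - <<'E'
from fit import *
t=cv2.resize(np.load("pics/top.npz")["image"].max(2)[160:186,313:340],None,fx=8,fy=8,interpolation=cv2.INTER_CUBIC)
m=((t>54)&(t<75)).astype(np.uint8); m=cv2.morphologyEx(m,cv2.MORPH_OPEN,np.ones((13,13),np.uint8))
n,l,st,c=cv2.connectedComponentsWithStats(m); i=1+np.argmax(st[1:,4]); m=(l==i).astype(np.uint8); print(st[i],c[i]/8+[313,160]-.44, w("top",*(c[i]/8+[313,160]-.44),.08))
def e(p):
    g=np.zeros_like(m); h=(sil("top",p[0],p[1],p[2],.018,.018,.0002,.08).reshape(-1,2)-[313,160]+.5)*8-.5
    cv2.fillPoly(g,[np.int32(h*16).reshape(-1,1,2)],1,shift=4); return 1-(g&m).sum()/(g|m).sum()
for a in np.arange(-.8,.8,.1):
    r=minimize(lambda q:e([*q,a]),[.628,-.191],method="Nelder-Mead",options=dict(initial_simplex=[[.628,-.191],[.632,-.191],[.628,-.187]])); print(round(a,1),r.x.round(4),round(r.fun,3))
E
```

```text
[  81   80   50   52 2077] [325.79224603 172.80325951] [ 0.62871834 -0.1923601   0.08      ]
-0.8 [ 0.6287 -0.1922] 0.309
-0.7 [ 0.6291 -0.1924] 0.316
-0.6 [ 0.6285 -0.1926] 0.32
-0.5 [ 0.6287 -0.1926] 0.314
-0.4 [ 0.6288 -0.1922] 0.307
-0.3 [ 0.629  -0.1924] 0.3
-0.2 [ 0.6288 -0.1924] 0.286
-0.1 [ 0.629  -0.1919] 0.273
-0.0 [ 0.629  -0.1918] 0.267
0.1 [ 0.629 -0.193] 0.261
0.2 [ 0.6291 -0.1921] 0.267
0.3 [ 0.629  -0.1921] 0.259
0.4 [ 0.6291 -0.1926] 0.269
0.5 [ 0.6288 -0.1923] 0.272
0.6 [ 0.6289 -0.1924] 0.29
0.7 [ 0.6287 -0.1924] 0.302
```

```bash
python3 -m pendant '[[0.31,0.26,0,0,0,0.08],[0.31,0.26,0,0,0,0.08],[0.31,0.26,0,0,0,0.08],[0.31,0.26,0,0,0,0.08],[0.31,0.26,0,0,0,0],[0.306,0.255,0,0,0,0],[0,0,0,0,0,0],[0,0,0,0,0,0],[0,0,0,0,0,0]]' -0.2 10
```

```text
clock: 46.5
eef_pos: [0.6296, -0.1902, 0.1381]
orientation: [0.26, -3.129, -0.001]
force: [-0.1, 0.5, 0.8]
gripper_width: 0.0527
grasp_force: 0.0
```

```bash
python3 -m pendant '[[0,0,-0.25,0,0,0],[0,0,-0.25,0,0,0],[0,0,-0.2,0,0,0],[0,0,-0.15,0,0,0],[0,0,-0.05,0,0,0],[0,0,0,0,0,0],[0,0,0,0,0,0]]'
```

```text
clock: 47.2
eef_pos: [0.6313, -0.1912, 0.0491]
orientation: [-0.259, 3.13, -0.001]
force: [-0.3, 0.0, -0.3]
gripper_width: 0.0528
grasp_force: 0.0
```

```bash
python3 -m pendant '[[0,0,0,0,0,0],[0,0,0,0,0,0],[0,0,0,0,0,0],[0,0,0,0,0,0],[0,0,0,0,0,0],[0,0,0,0,0,0],[0,0,0,0,0,0],[0,0,0,0,0,0]]' 1 20
python3 -m pendant '[[0,0,0.15,0,0,0],[0,0,0.25,0,0,0],[0,0,0.3,0,0,0],[0,0,0.1,0,0,0],[0,0,0,0,0,0],[0,0,0,0,0,0],[0,0,0,0,0,0]]' 1 30
python3 - <<'E'
from h import *
np.set_printoptions(linewidth=220)
shot("side","s16"); o=observe(); print(o["q"].round(2))
s=np.load("pics/side.npz")["image"].max(2); u,v=px("side",[.630,-.191,.10]).round().astype(int); print(u,v); print(s[v-6:v+26,u-11:u+12])
E
```

```text
clock: 48.0
eef_pos: [0.6309, -0.1907, 0.0485]
orientation: [-0.259, 3.131, -0.0]
force: [-0.3, 1.2, 2.6]
gripper_width: 0.0179
grasp_force: 20.0
clock: 48.7
eef_pos: [0.6297, -0.1905, 0.1267]
orientation: [0.259, -3.128, -0.002]
force: [0.7, -0.3, -0.8]
gripper_width: 0.0177
grasp_force: 30.0
[-0.31  0.58  1.61 -0.    0.95 -2.05]
341 214
[[135 146 151 153 150 141 127 123 109  87  63  58  60  60  69  87 105 115 122 116 111 115 123]
 [112 123 135 142 145 140 126 121 123 111  95  81  73  73  88 107 120 121 118 110 109 115 123]
 [103 108 114 121 125 122 113 109 111 114 111 102  92  91  99 110 117 113 111 107 110 115 122]
 [103 104 105 108 108 109 106 104 103 102 105 104 100 101 105 108 109 109 106 107 112 118 124]
 [103 105 104 105 106 107 106 105 100  97  98 100 104 106 107 108 109 107 107 112 118 123 124]
 [107 106 105 106 105 107 107 107  99  96  96 100 104 108 108 107 107 108 113 118 122 126 125]
 [114 112 109 109 109 107 108 105 100  95  96 100 105 108 109 109 109 113 119 123 126 126 126]
 [122 120 118 115 113 112 111 108 100  95  96 103 109 112 114 114 116 120 123 126 126 126 126]
[... 1581 characters left out ...]
3  26  28  25  26  44  68  92 112]
 [ 24  27  28  26  27  28  24  24  17  23  22  24  28  27  28  25  28  25  25  28  37  63  91]
 [ 26  25  26  24  26  26  27  26  24  25  24  25  25  27  27  27  25  24  26  26  27  37  63]
 [ 25  25  24  27  24  28  26  28  25  28  27  27  28  25  25  27  25  25  25  26  25  26  35]
 [ 24  24  24  26  26  26  26  26  27  25  26  26  27  27  25  26  28  26  23  24  22  20  22]
 [ 20  25  25  28  26  26  25  25  27  26  27  26  25  27  26  23  27  21  21  23  18  19  22]
 [ 14  16  20  27  23  25  28  26  26  26  29  26  26  26  26  21  24  21  19  18  16  14  23]
 [ 15  19  18  23  24  26  25  28  25  27  27  23  23  20  24  18  19  19  16  18  13  12  25]]
```

The pin is held: grip width is 17.7 mm and the shank is vertical at column ~339.5. I'll carry it to the -x end of the slot.

```bash
python3 -m pendant '[[0,0,0.3,0,0,0],[-0.0955,0.3468,0,0,0,0],[-0.0955,0.3468,0,0,0,0],[-0.0955,0.3468,0,0,0,0],[-0.0955,0.3468,0,0,0,0],[-0.0955,0.3468,0,0,0,0],[-0.0955,0.3468,0,0,0,0],[-0.0955,0.3468,0,0,0,0],[-0.0955,0.3468,0,0,0,0],[-0.0955,0.3468,0,0,0,0],[-0.0955,0.3468,0,0,0,0],[-0.0955,0.3468,0,0,0,0],[-0.0955,0.3468,0,0,0,0],[-0.0955,0.3468,0,0,0,0],[0,0,-0.2,0,0,0],[0,0,0,0,0,0],[0,0,0,0,0,0],[0,0,0,0,0,0]]'
```

```text
clock: 50.55
eef_pos: [0.507, 0.2595, 0.1384]
orientation: [0.258, -3.131, 0.0]
force: [0.4, -0.2, -1.0]
gripper_width: 0.0178
grasp_force: 30.0
```

```bash
python3 -m pendant '[[0,0,-0.2,0,0,0],[0,0,-0.15,0,0,0],[0,0,-0.05,0,0,0],[0,0,-0.05,0,0,0],[0,0,0,0,0,0],[0,0,0,0,0,0]]'
python3 -m pendant '[[0,0,-0.03,0,0,0],[0,0,-0.03,0,0,0],[0,0,0,0,0,0],[0,0,0,0,0,0]]'
python3 -m pendant '[[0,0,-0.03,0,0,0],[0,0,-0.02,0,0,0],[0,0,0,0,0,0],[0,0,0,0,0,0]]'
```

```text
clock: 51.15
eef_pos: [0.5069, 0.2601, 0.0936]
orientation: [-0.259, 3.131, 0.0]
force: [1.1, -0.3, -0.2]
gripper_width: 0.0174
grasp_force: 30.0
clock: 51.55
eef_pos: [0.5066, 0.2601, 0.0872]
orientation: [0.259, -3.131, 0.0]
force: [-0.3, 0.9, -0.6]
gripper_width: 0.0177
grasp_force: 30.0
clock: 51.95
eef_pos: [0.5066, 0.2601, 0.0822]
orientation: [0.259, -3.131, 0.0]
force: [-0.8, -0.5, -0.9]
gripper_width: 0.0177
grasp_force: 30.0
```

Inside the slot with no contact. Now down onto the block.

```bash
python3 -m pendant '[[0,0,-0.03,0,0,0],[0,0,0,0,0,0],[0,0,0,0,0,0]]'
python3 -m pendant '[[0,0,-0.01,0,0,0],[0,0,0,0,0,0],[0,0,0,0,0,0]]'
python3 -m pendant '[[0,0,-0.01,0,0,0],[0,0,0,0,0,0],[0,0,0,0,0,0]]'
```

```text
clock: 52.25
eef_pos: [0.5066, 0.2601, 0.0791]
orientation: [0.259, -3.131, 0.0]
force: [-0.8, -0.0, -0.8]
gripper_width: 0.0177
grasp_force: 30.0
clock: 52.55
eef_pos: [0.5066, 0.2601, 0.0783]
orientation: [0.259, -3.131, 0.0]
force: [0.2, 0.5, -0.2]
gripper_width: 0.0179
grasp_force: 30.0
clock: 52.85
eef_pos: [0.5066, 0.2601, 0.0772]
orientation: [0.259, -3.131, 0.0]
force: [-0.3, -0.9, -0.6]
gripper_width: 0.0184
grasp_force: 30.0
```

```bash
python3 -m pendant '[[0,0,-0.01,0,0,0],[0,0,0,0,0,0],[0,0,0,0,0,0]]'
python3 -m pendant '[[0,0,-0.01,0,0,0],[0,0,0,0,0,0],[0,0,0,0,0,0]]'
```

```text
clock: 53.15
eef_pos: [0.5067, 0.2601, 0.0762]
orientation: [0.259, -3.131, 0.0]
force: [0.1, -0.4, -0.9]
gripper_width: 0.0177
grasp_force: 30.0
clock: 53.45
eef_pos: [0.5067, 0.2601, 0.0752]
orientation: [0.259, -3.131, 0.0]
force: [0.5, -0.3, -0.1]
gripper_width: 0.0181
grasp_force: 30.0
```

```bash
python3 -m pendant '[[0,0,-0.015,0,0,0],[0,0,0,0,0,0],[0,0,0,0,0,0]]'
python3 -m pendant '[[0,0,-0.015,0,0,0],[0,0,0,0,0,0],[0,0,0,0,0,0]]'
python3 -m pendant '[[0,0,-0.015,0,0,0],[0,0,0,0,0,0],[0,0,0,0,0,0]]'
```

```text
clock: 53.75
eef_pos: [0.5066, 0.2601, 0.0737]
orientation: [0.259, -3.131, 0.0]
force: [0.3, 0.0, -0.2]
gripper_width: 0.0177
grasp_force: 30.0
clock: 54.05
eef_pos: [0.5066, 0.2601, 0.0722]
orientation: [0.259, -3.131, 0.0]
force: [-0.4, 0.5, -0.2]
gripper_width: 0.018
grasp_force: 30.0
clock: 54.35
eef_pos: [0.5066, 0.2601, 0.0707]
orientation: [0.259, -3.131, 0.0]
force: [0.6, -0.8, -1.4]
gripper_width: 0.0179
grasp_force: 30.0
```

The tip is already 7 mm below the block top without any force, so it entered right over the hole. Pushing it home.

```bash
python3 -m pendant '[[0,0,-0.03,0,0,0],[0,0,0,0,0,0],[0,0,0,0,0,0]]'
python3 -m pendant '[[0,0,-0.03,0,0,0],[0,0,-0.02,0,0,0],[0,0,0,0,0,0],[0,0,0,0,0,0]]'
python3 -m pendant '[[0,0,-0.02,0,0,0],[0,0,0,0,0,0],[0,0,0,0,0,0]]'
python3 -m pendant '[[0,0,-0.01,0,0,0],[0,0,0,0,0,0],[0,0,0,0,0,0]]'
```

```text
clock: 54.65
eef_pos: [0.5066, 0.2601, 0.0676]
orientation: [0.259, -3.131, 0.0]
force: [-0.3, -0.2, -1.5]
gripper_width: 0.0179
grasp_force: 30.0
clock: 55.05
eef_pos: [0.5066, 0.2601, 0.0627]
orientation: [0.259, -3.131, 0.0]
force: [0.9, -1.1, -0.7]
gripper_width: 0.0178
grasp_force: 30.0
clock: 55.35
eef_pos: [0.5067, 0.2601, 0.0607]
orientation: [0.259, -3.131, 0.0]
force: [-0.4, -0.0, -1.3]
gripper_width: 0.0179
grasp_force: 30.0
clock: 55.65
eef_pos: [0.5067, 0.2601, 0.0597]
orientation: [0.259, -3.131, 0.0]
force: [-0.3, -0.7, -0.7]
gripper_width: 0.018
grasp_force: 30.0
```

```bash
python3 -m pendant '[[0,0,-0.01,0,0,0],[0,0,0,0,0,0],[0,0,0,0,0,0]]'
python3 -m pendant '[[0,0,-0.005,0,0,0],[0,0,0,0,0,0],[0,0,0,0,0,0]]'
```

```text
clock: 55.95
eef_pos: [0.5068, 0.2601, 0.0594]
orientation: [-0.259, 3.131, 0.0]
force: [-2.0, -0.9, 5.0]
gripper_width: 0.0178
grasp_force: 30.0
clock: 56.25
eef_pos: [0.5068, 0.2602, 0.0593]
orientation: [-0.259, 3.131, 0.0]
force: [-2.4, -1.9, 10.4]
gripper_width: 0.0179
grasp_force: 30.0
```

```bash
python3 -m pendant '[[0,0,0.012,0,0,0],[0,0,0,0,0,0],[0,0,0,0,0,0]]'
python3 -m pendant '[[0,0,0,0,0,0],[0,0,0,0,0,0],[0,0,0,0,0,0],[0,0,0,0,0,0],[0,0,0.1,0,0,0],[0,0,0.3,0,0,0],[0,0,0.45,0,0,0],[0,0,0.3,0,0,0],[0.1,-0.45,0.1,0,0,0],[0.1,-0.45,0,0,0,0],[0.1,-0.45,0,0,0,0],[0.1,-0.45,0,0,0,0],[0,-0.45,0,0,0,0],[0,-0.45,0,0,0,0],[0,-0.45,0,0,0,0],[0,-0.45,0,0,0,0],[0,-0.45,0,0,0,0],[0,0,0,0,0,0],[0,0,0,0,0,0]]' -0.2
python3 - <<'E'
from lid import *
np.set_printoptions(linewidth=220)
old=cv2.imread("pics/t15.png"); shot("top","t17",(140,168,265,268),6); new=cv2.imread("pics/t17.png")
d=cv2.absdiff(old,new).max(2)>40; n,l,st,c=cv2.connectedComponentsWithStats(d.astype(np.uint8))
print([(st[i].tolist()) for i in range(1,n) if st[i,4]>60])
print("head top pred",(px("top",[.5048,.2588,.091])-[140,168]+.5)*6, "if 18mm high", (px("top",[.5048,.2588,.109])-[140,168]+.5)*6)
shot("side","s17"); s=np.load("pics/side.npz")["image"].max(2); u,v=px("side",[.5048,.2588,.0735]).round().astype(int); print(u,v); print(s[v-10:v+12,u-9:u+10])
E
```

```text
clock: 56.55
eef_pos: [0.5067, 0.2601, 0.0594]
orientation: [-0.259, 3.131, 0.0]
force: [-0.9, 0.3, 1.8]
gripper_width: 0.0178
grasp_force: 30.0
clock: 58.45
eef_pos: [0.5465, -0.1456, 0.185]
orientation: [-0.255, 3.131, 0.0]
force: [0.3, 0.8, 0.2]
gripper_width: 0.0528
grasp_force: 0.0
[[74, 267, 73, 64, 2614], [715, 343, 24, 47, 304], [636, 473, 43, 97, 1656]]
head top pred [ 96.29116301 288.39854341] if 18mm high [ 86.46343755 281.01094781]
233 157
[[ 98 101 102 105 115 123 124 124 125 125 126 127 126 126 124 123 124 124 123]
 [ 99  99  99 105 115 120 124 125 125 125 125 126 125 124 123 124 123 124 125]
 [ 99 100 100 106 115 121 125 127 125 124 125 124 124 124 123 124 124 124 124]
 [100 100 101 105 115 121 122 120 115 112 117 122 124 124 124 124 124 125 124]
 [105 102 100 104 110 112 107 101  95  91 101 115 123 124 123 124 123 123 123]
 [124 109 102 100  99  92  84  79  75  75  83 100 118 124 123 123 124 123 123]
 [138 118 105  99  91  70  64  66  66  63  64  84 110 123 123 124 123 125 126]
 [132 115 103 101  90  66  49  54  54  52  50  70 102 119 124 124 125 125 125]
 [114 106 10
[... 394 characters left out ...]
47 149 140 105  59  42  42  41  44  67 110 139 147 145 144 141 142]
 [150 152 153 152 144 119  81  55  46  49  57  70 101 124 128 127 125 125 131]
 [152 152 153 152 144 130 109  85  76  84  96  98 110 120 123 123 126 129 134]
 [153 153 152 151 147 135 121 108 103 115 122 121 128 136 140 141 144 144 147]
 [152 152 153 153 149 141 129 118 113 120 126 133 142 149 152 152 152 152 152]
 [151 152 153 153 152 148 143 136 133 136 140 146 150 152 153 153 152 153 153]
 [150 153 152 153 153 150 148 147 149 151 151 153 152 153 154 153 153 153 153]
 [151 151 151 151 151 150 147 150 155 157 156 150 151 152 153 153 153 153 152]
 [151 148 149 148 148 149 148 150 154 155 152 147 149 150 150 149 147 146 144]]
```

Only the pin area changed on the jig, and the pin stands upright at the expected height. Before handing in, a last check of the strip near the base for a third adapter.

```bash
python3 - <<'E'
from h import *
t=np.load("pics/top.npz")["image"].max(2)[300:420:8,240:560:8]
print("\n".join(" ".join(f"{x:3d}" for x in r) for r in t))
E
```

```text
132 134 136 135 135 135 135 136 136 136 136 132 115 117 115 113 115 113 114 111 112 114 110 110 112 112 154 118 113 114 111 113 116 112 116 112 118 109 113 109
101 131 134 134 134 134 135 135 136 136 136 129 114 113 109 113 113 108 118 115 115 117 113 116 112 114 152 115 117 114 113 115 112 114 113 112 114 112 113 117
126 120 113 105 128 134 134 134 134 134 134 125 113 120 109 116 115 117 118 119 114 116 114 118 116 114 153 114 116 115 117 114 112 114 109 113 108 116 118 115
139 135 132 127 122 115 107 100 134 133 132 123 111 115 112 117 113 115 114 117 116 115 112 109 116 112 116 117 117 108 110 113 113 109 110 112 115 117 120 117
147 145 142 139 137 133 128 122 116 108  96 112 112 111 113 115 116 116 120 117 118 114 115 111 111 117 109 114 119 112 114 112 113 115 111 120 115 115 117 118
154 151 150 148 146 143 140 137 133 128 124 118 111 113 113 116 114 116 115 120 120 117 117 112 108 115 109 116 115 117 109 111 114 111 110 117 116 118 121 123
160 158 156 155 152 150 148 146 144 141 138 134 130 112 112 112 115 116 117 118 119 112 116 112 113 112 114 115 112 112 110 109 112 115 112 
[... 599 characters left out ...]
 114 116 116 112 112 113 111 113 112 108 112 113 111 111 112
157 158 160 163 165 168 170 172 174 174 175 174 114 109 113 113 115 112 115 113 116 114 116 113 113 113 115 114 114 115 112 112 109 108 110 112 111 114 113 115
152 153 155 157 159 161 161 165 168 169 172 176 113 113 108 113 111 110 115 112 115 111 116 112 111 115 110 114 108 113 113 111 110 114 113 112 111 109 112 114
145 148 149 152 154 155 156 158 159 162 164 117 113 111 110 108 111 116 107 112 112 114 116 113 114 111 112 111 109 110 112 110 108 117 109 115 110 110 115 109
135 138 142 145 146 148 151 153 156 156 158 163 113 113 114 106 105 107 107 111 113 114 114 113 112 110 115 111 113 116 111 112 110 109 112 113 113 114 108 115
```

The strip is bare bench, so there are only two adapters.

```bash
python3 -c "
from cell import *
print(hand_in())"
```

```text
the job is handed in; nothing more can be done
None
```

I handed the job in and got no verdict back: both adapters (only two were there) read flat in nests 0 and 1, the lid is closed with both turnbuttons across it, and the pin is home with its collar on the lid.

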